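# Demagnetise the steel bench blocks

### The job

The demagnetiser has been left on: turn its rotary switch to OFF, then pile all the steel bench blocks flat, squarely one on another, centred in the yellow outline on its platen. Turn the switch to ON, leave it on for at least three seconds, turn it back to OFF, and move the blocks to an equally square pile centred in the outline on the wooden storage board. Touch the blocks only while the switch is off, and leave the jar, the bur stand and the ring box standing where they are.

Things in the scene. Friction and masses are not known exactly. Their poses are not given: they have to be found in the camera images.
- demagnetiser: bench demagnetiser, fixed to the bench: grey housing 170 x 270 mm in its own x and y, flat top 58 mm above the bench. Origin under its centre on the bench. Own +y end (left, seen from the robot) carries the rotary switch, own -y end the platen. Turned up to 15 degrees about the vertical from start to start
- platen (a point): centre of the top face of the platen, a dark flat plate 130 x 125 mm in the demagnetiser's x and y, its face 62 mm above the bench, with a painted yellow outline 66 x 86 mm (long side along the demagnetiser's y) around this point. 65 mm from the demagnetiser's origin in its -y direction; axes as the demagnetiser's
- switch (a joint): rotary switch angle, rad: 0 = OFF (white-line end of the red bar points to the white dot), 1.3 = ON (to the green dot); grows clockwise seen from above. The line end points away from the robot, 0.65 rad to the left of the demagnetiser's +x at OFF, as much to the right at ON. An over-centre mechanism draws it to the nearer of the two (up to 0.1 N m) and holds it there; stops at both
- switch_grip (a point): on the switch's vertical turning axis, 85 mm from the demagnetiser's origin in its +y direction, 83 mm above the bench, in the middle of a red bar: 70 mm long, 16 mm thick, from 69 to 95 mm above the bench, on a black disc 52 mm across (59 to 69 mm). Axes turn with the bar: x along it to its white-line end, y across its thickness, z up
- board: storage board, a flat wooden board fixed to the bench, 110 x 130 x 12 mm in its own x, y, z, with a painted dark outline 66 x 86 mm (long side along y) in the middle. Origin under its centre on the bench
- board_top (a point): centre of the storage board's top face and of its outline, 12 mm above the bench; axes as the board's
- block1: steel bench block, a flat plate 50 x 70 x 15 mm in its own x, y, z, 0.3 to 0.48 kg, origin at the centre of its underside, z up. All blocks are alike; two or three of the four are present, lying flat on the bench at first
- block2: steel bench block, a flat plate 50 x 70 x 15 mm in its own x, y, z, 0.3 to 0.48 kg, origin at the centre of its underside, z up. All blocks are alike; two or three of the four are present, lying flat on the bench at first
- block3: steel bench block, a flat plate 50 x 70 x 15 mm in its own x, y, z, 0.3 to 0.48 kg, origin at the centre of its underside, z up. All blocks are alike; two or three of the four are present, lying flat on the bench at first
- block4: steel bench block, a flat plate 50 x 70 x 15 mm in its own x, y, z, 0.3 to 0.48 kg, origin at the centre of its underside, z up. All blocks are alike; two or three of the four are present, lying flat on the bench at first
- stone_jar: bystander: small closed glass jar with black lid, 52 mm across, 44 mm high; origin under its centre
- bur_stand: bystander: round dark wooden stand 56 mm across, 20 mm high, thin burs up to 48 mm; origin under its centre
- ring_box: bystander: dark blue box 48 x 48 x 30 mm with a gold ring on it (37 mm high); origin under its centre
Things that resemble listed ones, but are neither listed nor needed, are in the scene too. Leave any orange or pink look-alike of the board alone.

How it is judged:
By the outcome, as a careful person would: the job done as asked, in the order asked, and still so for the second after the job is handed in, with the robot touching nothing.
Of block1, block2, block3, block4 only 2 to 3 are there at a start; the rules pass over those that are not, and their reading is None.
At some moment in a run one of block1, block2, block3, block4 may be knocked a few centimetres aside while the robot is not near it.
It also fails if it takes over 210 s, if anything falls off the work surface, if the arm or the gripper's body presses on something with over 40 N, if the wrist force passes 120 N, or if a joint passes its speed limit or range.

### The arm

A 7-joint arm with a two-finger parallel gripper is mounted at the origin on the work surface. World frame = base frame: x ahead of the robot, y to its left, z up, the work surface at z = 0. Lengths are in m, angles in rad, forces in N, time in s.
With the tool pointing down it reaches from about 0.425 to 0.875 m from the base axis. Payload 4.7 kg.
Tool frame: the origin (TCP) lies midway between the tips of the shut fingers; the grasp point (between the pads) lies 19 mm behind it; z points along the fingers, y is the direction in which the jaws open and shut (so a half turn about z gives the same grasp; the last joint's range is limited). The gripper opens to 87 mm and grips with 3 to 60 N. Pads are 19 mm wide; open, the fingers measure 117 mm over their backs; the gripper's body (75 mm by 190 mm) begins 51 mm behind the grasp point.
Start: joints at [-1.298, 0.321, -0.07, 1.45, 0.023, 1.371, -0.057], TCP at [0.166, 0.628, 0.195] pointing down, gripper open.
Joint ranges: [-2.86, 2.86], [-0.3, 2.09], [-1.38, 1.24], [0.06, 2.45], [-1.56, 4.7], [0.09, 2.05], [-2.69, 2.69]. Speed limits (rad/s): [2.57, 2.57, 3.14, 3.14, 3.14, 3.14, 3.14].

### API

Orientations are given as a rotation vector (axis times angle).
In Python, from bench import monitor, eyes, order gives the robot as it stands. The module is installed in compiled form; this text tells all that it offers.
- The arm moves only by the shell command python3 -m pendant 'ROWS' [FORCE]. ROWS is JSON, a list of rows, each a list of 3 entries, a list of its own where there are three numbers: the turn, a rotation vector about the tool's x, y, z in degrees, then the shift along the tool's x, y, z in m, then the gripper command: -1 is fully open, 1 is shut, values between are in proportion. In form: [[[rx, ry, rz], [tx, ty, tz], hand], ...]. A call has 1 to 8 rows; each row shifts and turns the commanded pose from where the row before left it, along the tool's axes as they then stand; what a row does not reach is not made up. A row lasts 1/8 s, in which the tool goes at most 62.5 mm and 10.7 degrees, less where a joint would pass 70% of its speed; a pose out of reach is approached as far as the arm can. A call is refused whole if a number of a shift passes 0.0625 or a number of a turn 10.7, either way. A call with a gripper value outside its range is refused whole. The fingers move at their own pace and stop on an object; FORCE is the grip in N (left out, the last holds). Time passes only in rows, so rows that do not move let the fingers close. It gives the time, the measured TCP pose, the force and the opening at its end, in the units of the state.
- monitor.get_state(): the state, without advancing time (a new reading comes with each control period).
- eyes.get_image(name): name is "scene" or "top" or "wrist"; returns a dict with "color" (420x560x3 uint8, red, green, blue), "range_z" (420x560 float32, m along the optical axis (not along the pixel's ray), 0 where there is no reading), "fx", "fy", "cx", "cy" (pixels), "k1" (the pictures are not rectified: a ray, as slopes to the right and down, at radius r is drawn at 1 + k1 r^2 times it, then the intrinsics apply), "world_to_cam" (4x4, takes a point from world to camera coordinates). Camera axes: x right, y up, looking along -z (the intrinsics and any distortion apply to the point x, -y, -z); pixel columns grow to the right and rows downward; lengths in m; the calibration is good to about 2 mm. A picture is of the moment at which its call begins.
- order.close_job(): hands the job in, once; it reports no verdict.
The state is a dict: "time": time; "joint_positions": joint angles; "qd": joint speeds; "joint_torque": joint torques, N m; "position": TCP position; "tool_rot": TCP orientation; "ft_force": force on the tool from outside, world axes, zero at the start; "torque": the same for the moment, N m; "grip_width": opening from 0.0 (shut) to 1.0 (fully open).
Only numpy, scipy, OpenCV 4.12 (cv2) and the standard library are available. Lean on these libraries where they do the work, as an engineer would, in place of code of your own. Each camera call takes 0.05 s, during which the arm holds its last target.

## Working session

There is one attempt and no reset: what is moved stays moved. The work goes in short steps, Python scripts to look and compute and a shell command to move; the robot and the scene stay as the last step left them, time stands still between calls to the robot, and variables do not carry over. Pictures are saved under pics/ and viewed, and the job is handed in when it is done.

```bash
mkdir -p pics; ls
cat > h.py <<'E'
import numpy as np, cv2
from bench import monitor, eyes, order
from scipy.spatial.transform import Rotation as R
def snap(name,fn=None):
    im=eyes.get_image(name)
    if fn: cv2.imwrite('pics/'+fn,im['color'][:,:,::-1])
    return im
def ray(im,u,v):
    xd=(u-im['cx'])/im['fx']; yd=(v-im['cy'])/im['fy']
    x,y=xd,yd
    for _ in range(30):
        f=1+im['k1']*(x*x+y*y); x,y=xd/f,yd/f
    M=np.array(im['world_to_cam']); Rc=M[:3,:3]; o=-Rc.T@M[:3,3]
    return o,Rc.T@np.array([x,-y,-1.0])
def onplane(im,u,v,z):
    o,d=ray(im,u,v); return o+d*(z-o[2])/d[2]
def proj(im,p):
    M=np.array(im['world_to_cam']); c=M[:3,:3]@np.array(p)+M[:3,3]
    x,y=c[0]/-c[2],-c[1]/-c[2]; f=1+im['k1']*(x*x+y*y)
    return im['cx']+im['fx']*x*f, im['cy']+im['fy']*y*f
def st():
    s=monitor.get_state(); r=R.from_rotvec(s['tool_rot']).as_matrix()
    print('t',round(s['time'],2),'p',np.round(s['position'],4),'zax',np.round(r[:,2],3),'yaw_x',round(np.degrees(np.arctan2(r[1,0],r[0,0])),2),'F',np.round(s['ft_force'],1),'g',round(s['grip_width'],3))
    return s
E
python3 - <<'E'
from h import *
for n in('scene','top','wrist'):
    im=snap(n,n+'0.png'); print(n,im['fx'],im['k1'],np.round(im['world_to_cam'],3).tolist())
print(monitor.get_state()); st()
E
```

```text
pics
scene 457.79478362318144 -0.06266172590745746 [[-0.895, 0.446, 0.019, 0.496], [-0.327, -0.685, 0.65, 0.02], [0.303, 0.576, 0.759, -1.37], [0.0, 0.0, 0.0, 1.0]]
top 398.8003282529052 -0.014846816386329318 [[0.014, -1.0, 0.003, -0.104], [0.995, 0.014, 0.097, -0.496], [-0.097, 0.002, 0.995, -0.98], [0.0, 0.0, 0.0, 1.0]]
wrist 336.50284226593004 -0.031039166673879917 [[0.256, 0.967, -0.002, -0.65], [-0.932, 0.246, -0.265, 0.033], [-0.256, 0.069, 0.964, -0.39], [0.0, 0.0, 0.0, 1.0]]
{'time': 0.15, 'joint_positions': array([-1.29792661,  0.32164944, -0.07009697,  1.45139999,  0.02259634,
        1.37075486, -0.05691247]), 'qd': array([ 0.00141167, -0.00336315,  0.00169543, -0.00371015,  0.00061803,
       -0.00012699,  0.00060851]), 'joint_torque': array([ 2.74951100e-05, -4.91793716e+01, -4.04610308e-01, -3.12877035e+01,
       -6.40459196e-02,  4.05162654e-02,  1.30802559e-04]), 'position': array([0.16625316, 0.62791906, 0.19411238]), 'tool_rot': array([-4.05291763e-01, -3.11523078e+00,  2.23168840e-03]), 'ft_force': array([0.01540954, 0.49343254, 0.74539297]), 'torque': array([-0.02629416, -0.00026802, -0.00108605]), 'grip_width': 0.999163917405087}
t 0.15 p [0.1663 0.6279 0.1941] zax [-0.    -0.001 -1.   ] yaw_x 165.17 F [0.  0.5 0.7] g 0.999
```

View pics/scene0.png

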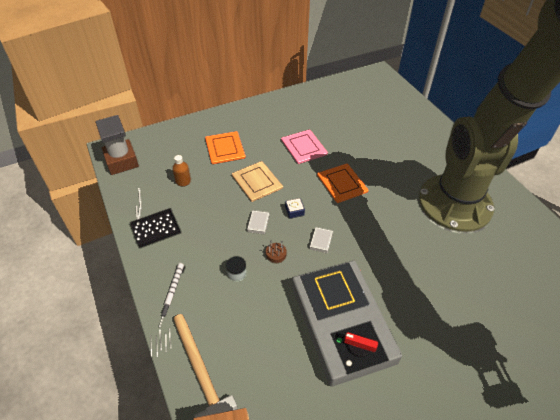

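View pics/top0.png

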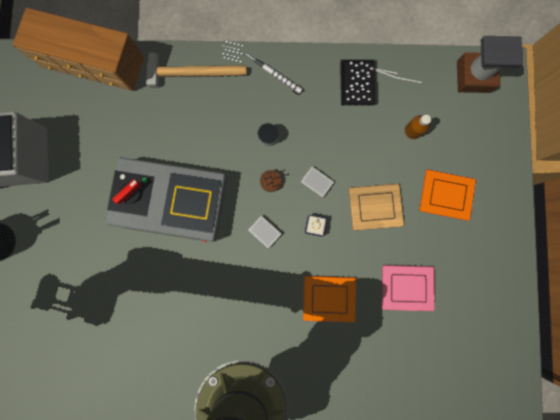

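View pics/wrist0.png

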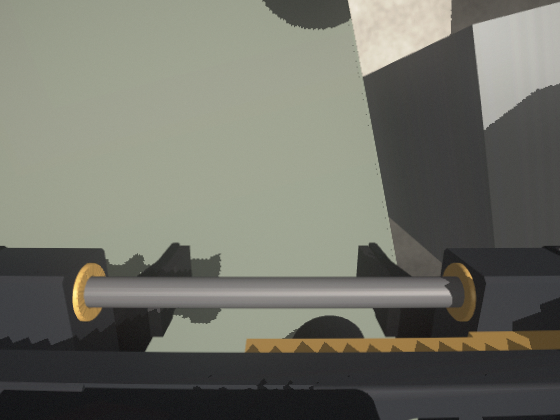

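Top view: blocks at (318,181) and (265,231). The tan wooden board is at (376,206). Orange look-alikes are at (448,195) and (330,299), and the pink one is at (408,287). Platen outline is at (191,203), switch at (128,190). I'll measure these and crop close.

```bash
cat >> h.py <<'E'
def rect(im,mask,z,box,minA=40):
    m=np.zeros_like(mask); a,b,c,d=box; m[b:d,a:c]=mask[b:d,a:c]
    cs,_=cv2.findContours(m,cv2.RETR_EXTERNAL,cv2.CHAIN_APPROX_NONE)
    out=[]
    for c in cs:
        if cv2.contourArea(c)<minA: continue
        P=np.array([onplane(im,u,v,z)[:2] for u,v in c[:,0,:].astype(float)])
        (cx,cy),(w,h),an=cv2.minAreaRect((P*1000).astype(np.float32))
        if w>h: w,h,an=h,w,an+90   # an = direction of short side
        out.append((round(cx/1000,4),round(cy/1000,4),round(float(w),1),round(float(h),1),round((an+90)%180-90 if True else an,1)))
    return out  # x,y,short mm,long mm, angle of short side from world x (deg)
def masks(im):
    hsv=cv2.cvtColor(im['color'],cv2.COLOR_RGB2HSV); H,S,V=[hsv[:,:,i].astype(int) for i in range(3)]
    u=lambda b:(b.astype(np.uint8)*255)
    return dict(grey=u((S<40)&(V>120)),red=u(((H<6)|(H>174))&(S>170)&(V>110)),yel=u((H>18)&(H<35)&(S>130)&(V>110)),wood=u((H>10)&(H<25)&(S>60)&(V>120)))
E
python3 - <<'E'
from h import *
im=snap('top'); m=masks(im)
print('blocks',rect(im,m['grey'],.015,(235,150,345,260)))
print('red',rect(im,m['red'],.095,(100,160,150,215)))
print('yel',rect(im,m['yel'],.062,(160,175,220,225)))
print('board',rect(im,m['wood'],.012,(340,175,410,235)))
c=im['color']
a=cv2.resize(c[150:250,95:235],(700,500),interpolation=cv2.INTER_CUBIC); cv2.imwrite('pics/cropA.png',a[:,:,::-1])
b=cv2.resize(c[150:250,235:415],(792,440),interpolation=cv2.INTER_CUBIC); cv2.imwrite('pics/cropB.png',b[:,:,::-1])
for n,(u,v),z in [('jar',(268,130),.044),('bur',(271,181),.02),('box',(316,225),.03),('hous',(167,198),.058)]:
    print(n,onplane(im,u,v,z))
E
```

```text
blocks [(0.5076, -0.1107, 279.0, 281.0, 0.8)]
red [(0.5238, 0.279, 17.0, 67.6, 44.8)]
yel [(0.5035, 0.1304, 72.2, 92.5, -8.0)]
board [(0.5039, -0.3303, 112.7, 132.3, 5.9)]
jar [ 0.69052361 -0.05364735  0.044     ]
bur [ 0.56470721 -0.06264078  0.02      ]
box [ 0.45371172 -0.17708964  0.03      ]
hous [0.51298866 0.18917609 0.058     ]
```

View pics/cropA.png

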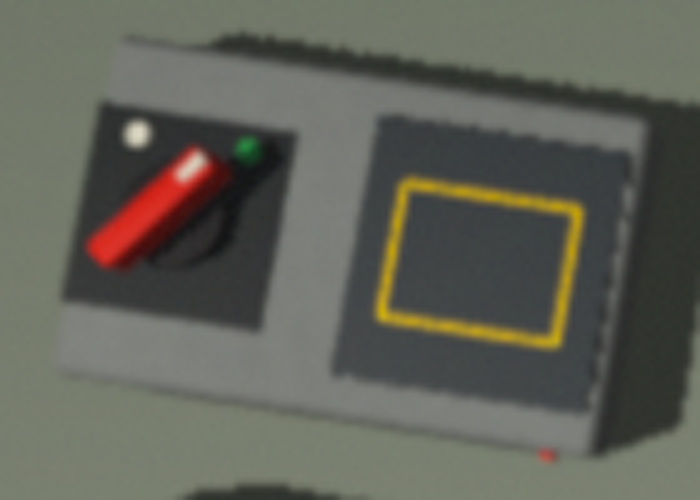

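View pics/cropB.png

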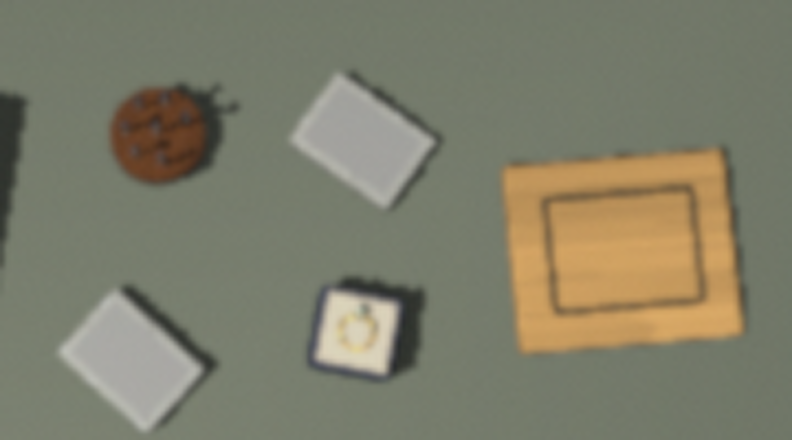

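Run:
```python
from h import *
im=snap('top'); 
hsv=cv2.cvtColor(im['color'],cv2.COLOR_RGB2HSV); print(hsv[181,318],hsv[231,265],hsv[205,300],hsv[150,330])
m=((hsv[:,:,1]<20)&(hsv[:,:,2]>135)).astype(np.uint8)*255
print(rect(im,m,.015,(235,150,345,210)),rect(im,m,.015,(235,210,295,260)))
# dark outline on the board
V=hsv[:,:,2]
mm=np.zeros_like(V); mm[187:227,352:402]=(V[187:227,352:402]<120)*255
print(rect(im,mm,.012,(352,187,402,227)))
s2=snap('scene'); 
g=cv2.cvtColor(s2['color'],cv2.COLOR_RGB2HSV); print(g[221,258],g[239,321])
m=((g[:,:,1]<30)&(g[:,:,2]>150)).astype(np.uint8)*255
print(rect(s2,m,.015,(245,205,275,240)),rect(s2,m,.015,(305,222,340,255)))
m2=masks(s2); print(rect(s2,m2['yel'],.062,(310,265,360,315)),rect(s2,m2['red'],.095,(340,330,385,355)),rect(s2,m2['wood'],.012,(225,155,288,205)))
```

```text
[ 24   8 164] [ 30   6 169] [ 41  33 125] [ 42  32 121]
[(0.5655, -0.1787, 51.2, 69.9, -34.9)] [(0.4355, -0.047, 49.9, 70.0, -41.1)]
[]
[ 18  27 209] [ 15  29 214]
[(0.568, -0.1776, 49.7, 72.5, -35.6)] [(0.4379, -0.0462, 50.3, 69.9, -41.8)]
[(0.5042, 0.1302, 71.7, 92.6, -8.0)] [(0.5293, 0.2833, 25.9, 70.1, 45.2)] [(0.5063, -0.3282, 113.5, 139.8, 5.3), (0.531, -0.4478, 27.9, 64.6, 64.6)]
```

```bash
cat >> h.py <<'E'
def plan(x,y,z,jaw,s=None):
    """jaw = wanted world angle of tool y (mod 180), deg; prints shift in present tool axes, then turn"""
    s=st(); M=R.from_rotvec(s['tool_rot']).as_matrix()
    d=M.T@(np.array([x,y,z])-s['position'])
    ja=np.degrees(np.arctan2(M[1,1],M[0,1])); dy=(jaw-ja+90)%180-90
    print('shift tool',np.round(d,4),'| rz now',round(-dy,2),'alt',round(-dy+(180 if dy>0 else -180),2),'j7',round(np.degrees(s['joint_positions'][6]),1),'jaw',round(ja,2))
E
python3 -c "
from h import *
plan(.524,.279,.15,44.8)"
```

```text
t 0.3 p [0.1663 0.6282 0.1946] zax [-0.    -0.001 -1.   ] yaw_x 165.17 F [-0.3  0.   0.3] g 0.997
shift tool [-0.4351 -0.246   0.0448] | rz now 30.37 alt -149.63 j7 -3.3 jaw 75.17
```

```bash
python3 -m pendant '[[[0,0,0],[-0.044,-0.0246,0],0],[[0,0,0],[-0.044,-0.0246,0],0],[[0,0,0],[-0.044,-0.0246,0],0],[[0,0,0],[-0.044,-0.0246,0],0],[[0,0,0],[-0.044,-0.0246,0],0],[[0,0,0],[-0.044,-0.0246,0],0],[[0,0,0],[-0.044,-0.0246,0],0],[[0,0,0],[-0.044,-0.0246,0],0]]' 20; python3 -m pendant '[[[0,0,0],[-0.042,-0.025,0],0],[[0,0,0],[-0.041,-0.0246,0],0],[[0,0,10],[0,0,0],0],[[0,0,10],[0,0,0],0],[[0,0,10.3],[0,0,0],0],[[0,0,0],[0,0,0],0],[[0,0,0],[0,0,0],0]]'; python3 -c "
from h import *
plan(.524,.279,.15,44.8); im=snap('wrist','w1.png')
for p in [(.524,.279,.095)]: print(proj(im,p))"
```

```text
time: 1.3
position: [0.4573, 0.3468, 0.1952]
tool_rot: [0.405, 3.115, 0.001]
ft_force: [0.5, 0.6, -0.2]
grip_width: 0.5
time: 2.17
position: [0.5238, 0.2789, 0.195]
tool_rot: [1.201, 2.903, 0.0]
ft_force: [0.7, 0.6, 0.5]
grip_width: 0.501
t 2.17 p [0.5238 0.2789 0.195 ] zax [ 0.  0. -1.] yaw_x 135.05 F [0.7 0.6 0.5] g 0.501
shift tool [-0.0001  0.0002  0.045 ] | rz now 0.25 alt -179.75 j7 17.2 jaw 45.05
(np.float64(273.04397446345956), np.float64(202.93603426200752))
```

View pics/w1.png

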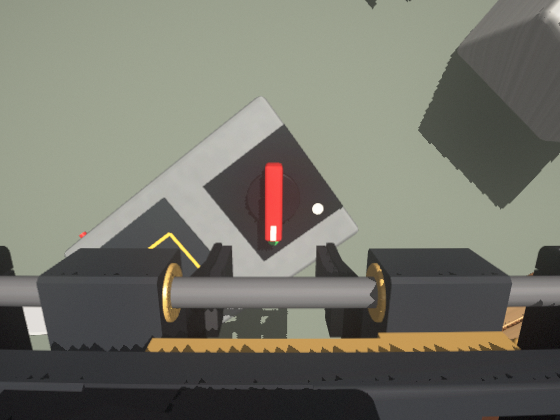

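The bar sits at (273,203) in the wrist view, exactly as predicted. Its line end is at the green dot, so the switch is ON. Descending to grip it.

```bash
python3 -m pendant '[[[0,0,0],[0,0,0.04],0],[[0,0,0],[0,0,0.04],0],[[0,0,0],[0,0,0.025],0],[[0,0,0],[0,0,0.0145],0],[[0,0,0],[0,0,0],1],[[0,0,0],[0,0,0],1],[[0,0,0],[0,0,0],1]]' 20; python3 -c "
from h import *
st()"
```

```text
time: 3.1
position: [0.5247, 0.2793, 0.0768]
tool_rot: [1.205, 2.9, 0.003]
ft_force: [-0.6, -1.2, -0.1]
grip_width: 0.246
t 3.1 p [0.5247 0.2793 0.0768] zax [ 0.002  0.001 -1.   ] yaw_x 134.88 F [-0.6 -1.2 -0.1] g 0.246
```

```bash
python3 -m pendant '[[[0,0,0],[0,0,0],1],[[0,0,0],[0,0,0],1]]' 20; python3 -m pendant '[[[0,0,-7],[0,0,0],1],[[0,0,-7],[0,0,0],1],[[0,0,-7],[0,0,0],1],[[0,0,-7],[0,0,0],1],[[0,0,-7],[0,0,0],1],[[0,0,-7],[0,0,0],1],[[0,0,-7],[0,0,0],1],[[0,0,-7],[0,0,0],1]]'; python3 -m pendant '[[[0,0,-7],[0,0,0],1],[[0,0,-7],[0,0,0],1],[[0,0,-4],[0,0,0],1],[[0,0,0],[0,0,0],1]]';python3 -c "
from h import *
s=st();print(s['torque'])"
```

```text
time: 3.35
position: [0.524, 0.279, 0.0758]
tool_rot: [1.205, 2.901, 0.001]
ft_force: [-0.4, 0.5, 0.1]
grip_width: 0.043
time: 4.35
position: [0.5239, 0.2789, 0.0756]
tool_rot: [-0.304, 3.127, 0.0]
ft_force: [0.6, 0.3, -0.6]
grip_width: 0.001
time: 4.85
position: [0.5239, 0.2788, 0.0756]
tool_rot: [-0.782, 3.043, 0.0]
ft_force: [0.1, -0.5, 0.3]
grip_width: 0.003
t 4.85 p [0.5239 0.2788 0.0756] zax [ 0.  0. -1.] yaw_x -151.18 F [ 0.1 -0.5  0.3] g 0.003
[-0.00027911 -0.00398359  0.00939363]
```

The grip closed to 0, so nothing is between the pads. Looking.

```bash
python3 -c "
from h import *
for n in('scene','top','wrist'):
  c=snap(n,n+'2.png')['color']
  if n=='scene': cv2.imwrite('pics/s2c.png',cv2.resize(c[240:400,260:440],(720,640)[:1]+(600,),interpolation=cv2.INTER_CUBIC)[:,:,::-1])
"
```

```text
(no output)
```

View pics/s2c.png

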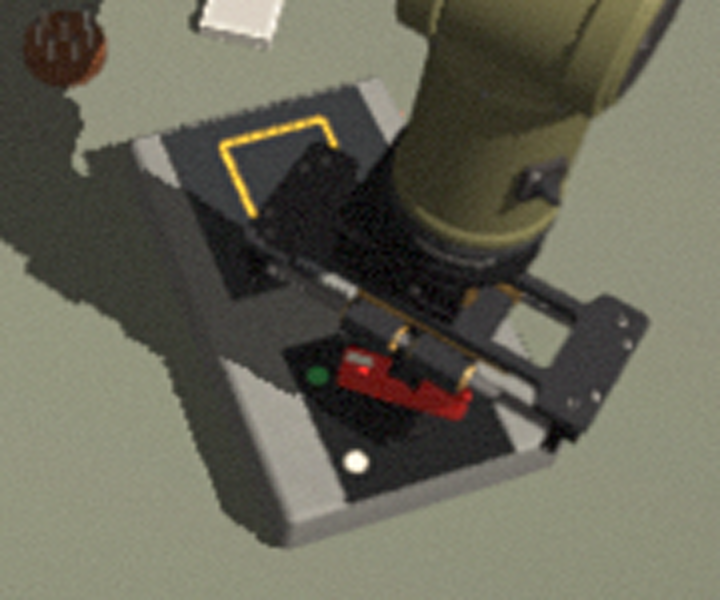

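View pics/wrist2.png

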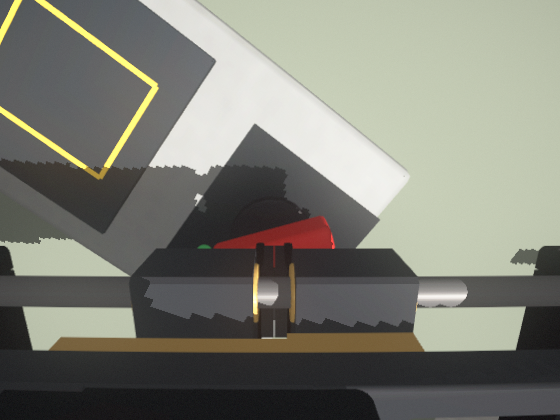

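```bash
python3 -c "
from h import *
s=st()
for n in('scene','top','wrist'):
  im=snap(n); print(n,proj(im,s['position']),proj(im,(.524,.279,.095)))
  m=np.array(im['world_to_cam']);print(-m[:3,:3].T@m[:3,3], -m[2,:3])
  if n=='top': cv2.imwrite('pics/t2c.png',cv2.resize(im['color'][130:260,80:240],(738,600),interpolation=cv2.INTER_CUBIC)[:,:,::-1])
"
```

```text
t 5.0 p [0.5238 0.2788 0.0755] zax [ 0.  0. -1.] yaw_x -151.19 F [-0.3 -0.5 -0.2] g 0.007
scene (np.float64(360.6996279562481), np.float64(342.7012474860607)) (np.float64(361.927631650292), np.float64(338.97322429143173))
[0.86576231 0.58154535 1.01838393] [-0.30289538 -0.57579604 -0.75941642]
top (np.float64(127.83907701899108), np.float64(192.1190431737485)) (np.float64(124.57583260964503), np.float64(190.9399878669271))
[ 0.40041631 -0.09561308  1.02405881] [ 0.09677492 -0.00171892 -0.99530481]
wrist (np.float64(273.6589593929796), np.float64(241.8922530578268)) (np.float64(273.769642546552), np.float64(254.8655505007906))
[0.46122574 0.24441404 0.26562199] [ 0.23195956  0.12770005 -0.96430673]
```

View pics/t2c.png

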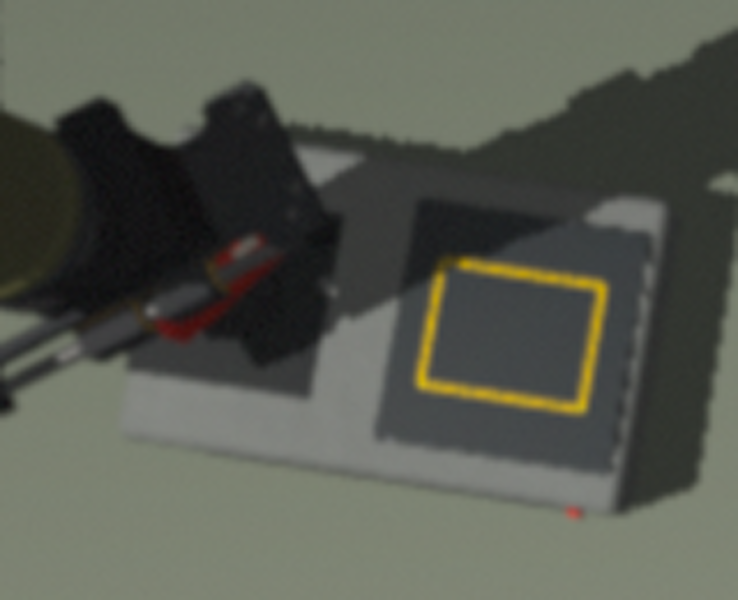

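```bash
python3 -c "
from h import *
im=snap('wrist'); D=im['range_z']
def pt(u,v):
  o,d=ray(im,u,v); return np.round(o+d*D[int(v),int(u)],4)
for u,v in [(262,246),(262,250),(287,246),(287,260),(262,270),(275,250),(275,262),(240,243),(300,235),(325,225),(320,240),(330,245),(225,248),(275,290)]: print((u,v),im['color'][v,u],pt(u,v))
cv2.imwrite('pics/w3c.png',cv2.resize(im['color'][180:350,180:380],(705,600),interpolation=cv2.INTER_CUBIC)[:,:,::-1])
im=snap('scene');D=im['range_z']
cv2.imwrite('pics/s3c.png',cv2.resize(im['color'][310:380,330:400],(600,600),interpolation=cv2.INTER_CUBIC)[:,:,::-1])
"
```

```text
(262, 246) [38 29 30] [0.5171 0.2686 0.1101]
(262, 250) [42 33 32] [0.5172 0.2688 0.1148]
(287, 246) [40 32 30] [0.5116 0.2797 0.1086]
(287, 260) [37 28 29] [0.5118 0.2791 0.1262]
(262, 270) [51 43 40] [0.5181 0.27   0.1342]
(275, 250) [62 41 39] [0.5153 0.2749 0.1118]
(275, 262) [62 40 38] [0.5156 0.275  0.1254]
(240, 243) [130  42  38] [0.5306 0.2606 0.0849]
(300, 235) [148  46  43] [0.5071 0.2858 0.0951]
(325, 225) [131  51  48] [0.4966 0.2958 0.0912]
(320, 240) [152  48  46] [0.5044 0.2966 0.0951]
(330, 245) [148  49  46] [0.5041 0.3027 0.0955]
(225, 248) [95 42 41] [0.4978 0.2492 0.179 ]
(275, 290) [150 146 143] [0.4971 0.2645 0.1902]
```

View pics/w3c.png

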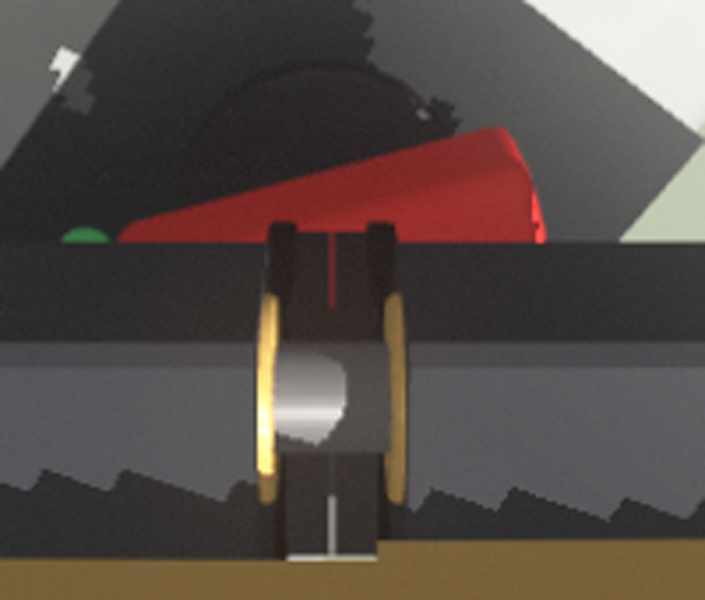

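View pics/s3c.png

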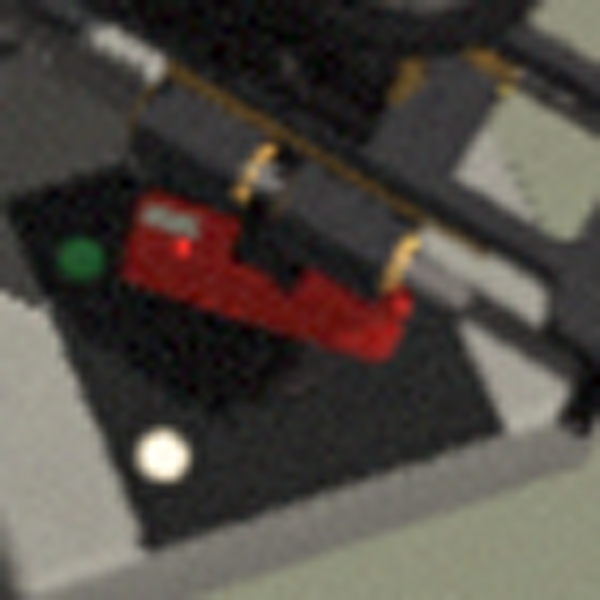

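```bash
python3 -c "
from h import *
im=snap('scene'); D=im['range_z']
def pt(u,v):
  o,d=ray(im,u,v); return np.round(o+d*D[int(v),int(u)],4)
for v in range(334,346):
  print(v,[ (u,im['color'][v,u].tolist(),pt(u,v).tolist()) for u in (359,362,364)])
im=snap('wrist'); print(proj(im,(.517,.2686,.0755)),proj(im,(.517,.2686,.107)))
D=im['range_z']
for v in range(236,250,2): print(v,pt(262,v),pt(267,v))
"
```

```text
334 [(359, [11, 12, 12], [0.538, 0.2796, 0.1339]), (362, [58, 48, 37], [0.553, 0.3009, 0.1886]), (364, [59, 57, 60], [0.5526, 0.3054, 0.1967])]
335 [(359, [17, 14, 17], [0.5379, 0.2804, 0.1305]), (362, [43, 39, 36], [0.5552, 0.3037, 0.1916]), (364, [37, 39, 37], [0.5537, 0.3071, 0.1966])]
336 [(359, [9, 9, 12], [0.5366, 0.28, 0.1236]), (362, [30, 31, 28], [0.5547, 0.304, 0.1871]), (364, [34, 30, 35], [0.5533, 0.3076, 0.1928])]
337 [(359, [20, 24, 23], [0.5363, 0.2805, 0.1195]), (362, [24, 21, 17], [0.5545, 0.3047, 0.1838]), (364, [26, 29, 27], [0.5526, 0.3078, 0.188])]
338 [(359, [20, 25, 26], [0.5352, 0.2804, 0.1133]), (362, [26, 30, 31], [0.5548, 0.3057, 0.1816]), (364, [23, 23, 24], [0.5522, 0.3082, 0.1839])]
339 [(359, [31, 29, 30], [0.5355, 0.2815, 0.111]), (362, [22, 23, 25], [0.5327, 0.2869, 0.1187]), (364, [29, 27, 32], [0.5525, 0.3093, 0.1817])]
340 [(359, [30, 23, 23], [0.5352, 0.2821, 0.1067]), (362, [26, 25, 26], [0.5322, 0.2873, 0.1141]), (364, [27, 23, 26], [0.5303, 0.2908, 0.1192])]
341 [(359, [85, 26, 28], [0.5333, 0.2812, 0.0982]), (362, [24, 23, 22], [0.5307, 0.2869
[... 418 characters left out ...]
28], [0.5282, 0.2873, 0.09]), (364, [88, 22, 19], [0.5296, 0.2937, 0.1044])]
345 [(359, [102, 17, 14], [0.5315, 0.283, 0.0796]), (362, [103, 21, 19], [0.5277, 0.2878, 0.0855]), (364, [99, 19, 19], [0.524, 0.2899, 0.086])]
(np.float64(264.06297656336136), np.float64(224.54563903254595)) (np.float64(262.32962367142693), np.float64(243.5807405124568))
236 [0.5215 0.2699 0.0827] [0.5191 0.2719 0.086 ]
238 [0.5214 0.27   0.0864] [0.5189 0.2719 0.0897]
240 [0.5213 0.2701 0.0896] [0.5191 0.2721 0.0922]
242 [0.5177 0.2686 0.1031] [0.5196 0.2724 0.0937]
244 [0.5175 0.2687 0.1063] [0.5204 0.2728 0.0945]
246 [0.5173 0.2687 0.1095] [0.5174 0.2715 0.1059]
248 [0.5174 0.2688 0.1118] [0.5174 0.2715 0.1086]
```

Both cameras put the shut fingertips at z≈0.105 while the reported TCP z is 0.0755, so the tips closed just above the bar. I'll lift, turn back, and measure the tips with the fingers open.

```bash
python3 -m pendant '[[[0,0,0],[0,0,-0.04],1],[[0,0,10],[0,0,0],0],[[0,0,10],[0,0,0],0],[[0,0,10],[0,0,0],0],[[0,0,10],[0,0,0],0],[[0,0,10],[0,0,0],0],[[0,0,10],[0,0,0],0],[[0,0,10],[0,0,0],0]]'; python3 -m pendant '[[[0,0,4],[0,0,0],0],[[0,0,0],[0,0,0],0]]'; python3 -c "
from h import *
s=st();im=snap('wrist','w4.png'); D=im['range_z']
def pt(u,v):
  o,d=ray(im,u,v); return np.round(o+d*D[int(v),int(u)],4)
for u in (225,230,322,328):
  print(u,[(v,pt(u,v).tolist()) for v in range(236,262,4)])
print(proj(im,s['position']))
im=snap('scene','s4.png');print(proj(im,s['position'])); cv2.imwrite('pics/s4c.png',cv2.resize(im['color'][290:390,310:430],(720,600),interpolation=cv2.INTER_CUBIC)[:,:,::-1])
"
```

```text
time: 6.35
position: [0.5238, 0.2789, 0.1155]
tool_rot: [1.112, 2.938, 0.0]
ft_force: [-0.3, 0.9, -0.5]
grip_width: 0.497
time: 6.6
position: [0.5238, 0.2789, 0.1155]
tool_rot: [1.204, 2.902, 0.0]
ft_force: [-0.3, -0.4, -0.1]
grip_width: 0.497
t 6.6 p [0.5238 0.2789 0.1155] zax [ 0.  0. -1.] yaw_x 134.92 F [-0.3 -0.4 -0.1] g 0.497
225 [(236, [0.5087, 0.2416, 0.0589]), (240, [0.511, 0.239, 0.0584]), (244, [0.5132, 0.2367, 0.0588]), (248, [0.5002, 0.2693, 0.1487]), (252, [0.5008, 0.2697, 0.1535]), (256, [0.5015, 0.2697, 0.1573]), (260, [0.5016, 0.2709, 0.1638])]
230 [(236, [0.5115, 0.2442, 0.0585]), (240, [0.5138, 0.2418, 0.0586]), (244, [0.5161, 0.2393, 0.0583]), (248, [0.5021, 0.2708, 0.148]), (252, [0.5032, 0.27, 0.1499]), (256, [0.5048, 0.268, 0.1489]), (260, [0.506, 0.2672, 0.1507])]
322 [(236, [0.5621, 0.2948, 0.0589]), (240, [0.5643, 0.2927, 0.0594]), (244, [0.5669, 0.2903, 0.059]), (248, [0.5352, 0.3032, 0.1469]), (252, [0.5347, 0.3027, 0.1522]), (256, [0.5338, 0.3024, 0.158]), (260, [0.5335, 0.3018, 0.1623])]
328 [(236, [0.5653, 0.2981, 0.059]), (240, [0.5671, 0.2961, 0.0608]), (244, [0.5361, 0.3067, 0.146]), (248, [0.5351, 0.3062, 0.1525]), (252, [0.5364, 0.3049, 0.153]), (256, [0.5358, 0.3044, 0.158]), (260, [0.5352, 0.3039, 0.1629])]
(np.float64(272.36861320798545), np.float64(242.9456673223164))
(np.float64(363.3356387338371), np.float64(334.7585921922622))
```

View pics/w4.png

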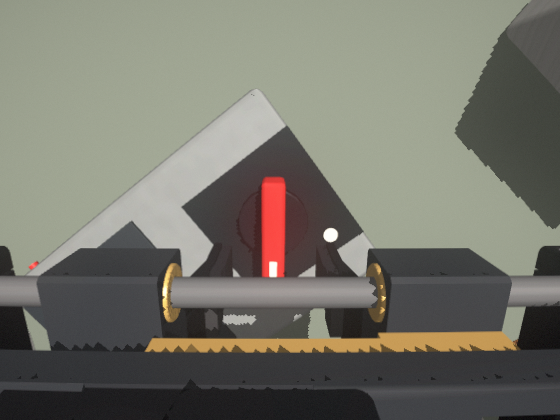

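View pics/s4c.png

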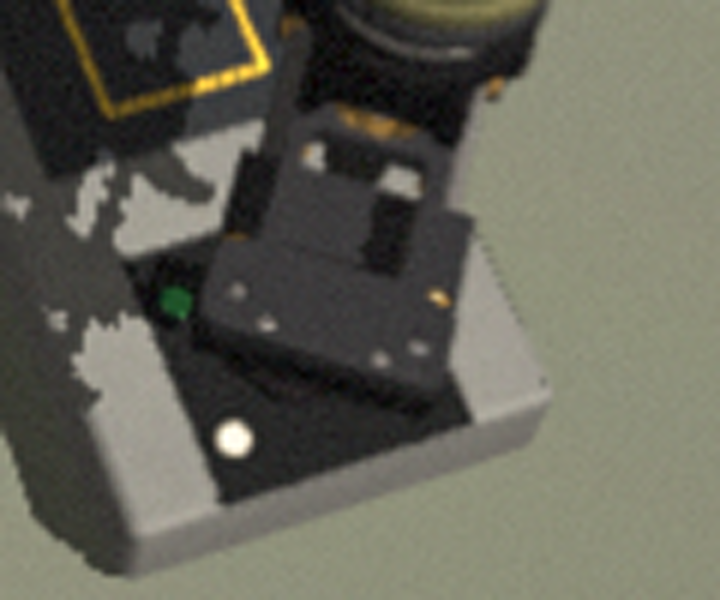

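```bash
python3 -c "
from h import *
s=st(); M=R.from_rotvec(s['tool_rot']).as_matrix()
for n in('wrist','scene'):
  im=snap(n); D=im['range_z']; P=[]
  for v in range(0,420,2):
    for u in range(0,560,2):
      if D[v,u]>0:
        o,d=ray(im,u,v); P.append(M.T@(o+d*D[v,u]-s['position']))
  P=np.array(P); P=P[(P[:,2]<0.012)&(abs(P[:,0])<.1)&(abs(P[:,1])<.12)]
  print(n,len(P))
  for a in range(-110,110,10):
    q=P[(P[:,1]*1000>=a)&(P[:,1]*1000<a+10)]
    if len(q): i=np.argmax(q[:,2]); print(a,'lowest tool-z mm',np.round(q[i]*1000,1), len(q))
"
```

```text
t 6.7 p [0.5238 0.2789 0.1155] zax [ 0.  0. -1.] yaw_x 134.95 F [ 0.  -0.3  0.5] g 0.499
wrist 21296
-90 lowest tool-z mm [  28.1  -80.1 -100.5] 1
-80 lowest tool-z mm [ 32.6 -78.9 -97.7] 406
-70 lowest tool-z mm [  32.3  -63.7 -110.2] 265
-60 lowest tool-z mm [  37.3  -51.4 -102.5] 555
-50 lowest tool-z mm [  37.3  -43.9 -102.6] 1854
-40 lowest tool-z mm [ 10.7 -30.1 -52.2] 1990
-30 lowest tool-z mm [ -4.6 -21.1 -27.8] 2477
-20 lowest tool-z mm [  32.3  -15.9 -109.6] 1347
-10 lowest tool-z mm [  32.1   -3.8 -109.2] 1387
0 lowest tool-z mm [  32.     6.8 -108.9] 1382
10 lowest tool-z mm [  32.1   15.2 -109.2] 1318
20 lowest tool-z mm [  8.7  22.7 -27.5] 2327
30 lowest tool-z mm [ 10.9  30.4 -30.3] 1997
40 lowest tool-z mm [  37.2   48.3 -102.2] 1924
50 lowest tool-z mm [  37.3   55.  -102.6] 1042
60 lowest tool-z mm [  32.4   64.9 -110.5] 280
70 lowest tool-z mm [ 10.3  79.8 -98.5] 502
80 lowest tool-z mm [ 27.8  81.4 -97.3] 242
scene 3315
-110 lowest tool-z mm [  76.1 -101.8 -444.6] 103
-100 lowest tool-z mm [ -10.7  -97.5 -445.1] 92
-90 lowest tool-z mm [  71.   -86.9 -435.8] 101
-80 lowest tool-z mm [  67.3  -71.4 -432.5] 94
-70 lowest tool-z mm [  64.4  -63.7 -434.7] 98
-60 lowest tool-z mm [  61.8  -52.6 -406.2] 101
-50 lowest tool-z mm [  58.1  -41.4 -380.3] 110
-40 lowest tool-z mm [  56.8  -37.9 -397.6] 104
-30 lowest tool-z mm [ -9.1 -25.9 -31.6] 141
-20 lowest tool-z mm [ -5.5 -18.9 -46.7] 145
-10 lowest tool-z mm [  30.4   -8.  -113.8] 103
0 lowest tool-z mm [  33.7    8.  -112.4] 130
10 lowest tool-z mm [ -31.9   13.6 -114.3] 273
20 lowest tool-z mm [  32.4   22.7 -114.4] 388
30 lowest tool-z mm [  -8.2   34.5 -118.9] 710
40 lowest tool-z mm [  31.6   42.6 -119.5] 201
50 lowest tool-z mm [  35.1   55.9 -114.8] 94
60 lowest tool-z mm [  11.2   67.1 -138.1] 23
70 lowest tool-z mm [  23.8   74.9 -138.1] 52
80 lowest tool-z mm [-23.1  87.9 -97.1] 78
90 lowest tool-z mm [  22.3   90.4 -100.6] 78
```

The whole hand sits 27.5 mm higher than the reported TCP: tips at −27.5 and body at −97, which matches the stated 70 mm between them. x and y agree. From here I use tip z = reported z + 0.0275.

```bash
cat >> h.py <<'E'
DZ=0.0275   # real tip z = reported z + DZ
def goto(x,y,ztip,jaw): plan(x,y,ztip-DZ,jaw)
E
python3 -m pendant '[[[0,0,0],[0,0,0.03],0],[[0,0,0],[0,0,0.02],0],[[0,0,0],[0,0,0.01],0],[[0,0,0],[0,0,0.008],0],[[0,0,0],[0,0,0],0],[[0,0,0],[0,0,0],1],[[0,0,0],[0,0,0],1],[[0,0,0],[0,0,0],1]]' 20;python3 -m pendant '[[[0,0,0],[0,0,0],1],[[0,0,0],[0,0,0],1]]'; python3 -c "
from h import *
s=st();print(s['torque'])"
```

```text
time: 7.8
position: [0.5241, 0.279, 0.0479]
tool_rot: [1.205, 2.901, 0.001]
ft_force: [0.1, -1.4, -0.5]
grip_width: 0.249
time: 8.05
position: [0.5235, 0.2785, 0.0477]
tool_rot: [-1.206, -2.9, 0.001]
ft_force: [-3.0, -1.8, 3.1]
grip_width: 0.184
t 8.05 p [0.5235 0.2785 0.0477] zax [-0.001 -0.    -1.   ] yaw_x 134.86 F [-3.  -1.8  3.1] g 0.184
[-0.43372684  0.57879785 -0.11245038]
```

```bash
python3 -m pendant '[[[0,0,-7.5],[0,0,0],1],[[0,0,-7.5],[0,0,0],1],[[0,0,-7.5],[0,0,0],1],[[0,0,-7.5],[0,0,0],1],[[0,0,-7.5],[0,0,0],1],[[0,0,-7.5],[0,0,0],1],[[0,0,-7.5],[0,0,0],1],[[0,0,-7.5],[0,0,0],1]]'; python3 -m pendant '[[[0,0,-7],[0,0,0],1],[[0,0,-7],[0,0,0],1],[[0,0,0],[0,0,0],1],[[0,0,0],[0,0,0],1]]';python3 -c "
from h import *
s=st();print(s['torque']); c=snap('scene')['color'];cv2.imwrite('pics/s5c.png',cv2.resize(c[290:390,310:430],(720,600),interpolation=cv2.INTER_CUBIC)[:,:,::-1])"
```

```text
time: 9.05
position: [0.523, 0.2769, 0.0477]
tool_rot: [0.412, -3.112, 0.004]
ft_force: [-4.2, -5.5, 6.7]
grip_width: 0.183
time: 9.55
position: [0.5232, 0.2765, 0.0477]
tool_rot: [0.782, -3.04, 0.004]
ft_force: [-3.8, -5.6, 6.3]
grip_width: 0.181
t 9.55 p [0.5232 0.2765 0.0477] zax [-0.002 -0.003 -1.   ] yaw_x -151.16 F [-3.8 -5.6  6.3] g 0.181
[-1.11125896  0.96987174  0.13918536]
```

View pics/s5c.png

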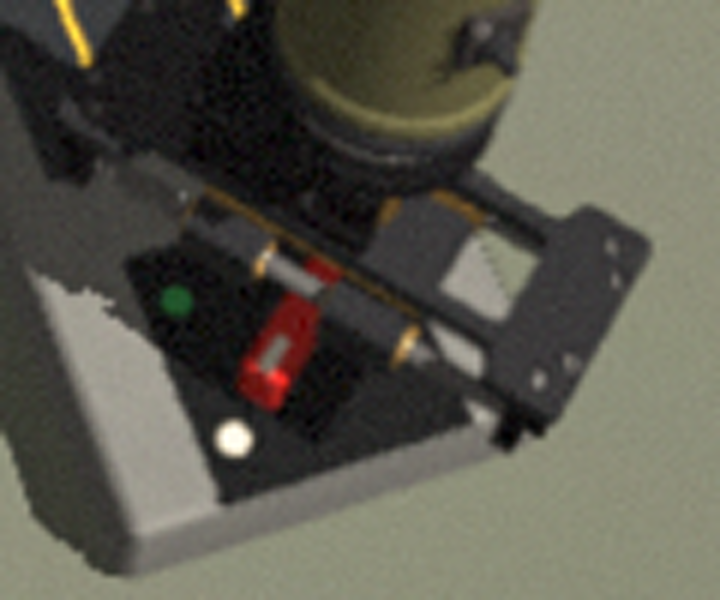

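The white-line end now points at the white dot. Releasing and lifting.

```bash
python3 -m pendant '[[[0,0,0],[0,0,0],0],[[0,0,0],[0,0,0],0],[[0,0,0],[0,0,-0.03],0],[[0,0,0],[0,0,-0.06],0],[[0,0,0],[0,0,-0.06],-1]]'; python3 -c "
from h import *
im=snap('wrist','w6.png'); m=masks(im); print(rect(im,m['red'],.095,(150,100,400,250)))
goto(.4365,-.0466,.15,-41.3)"
```

```text
time: 10.22
position: [0.5236, 0.2792, 0.1987]
tool_rot: [0.784, -3.042, -0.0]
ft_force: [0.9, -0.7, 1.6]
grip_width: 0.542
[(0.5263, 0.2724, 13.7, 69.4, -70.5)]
t 10.28 p [0.5277 0.2815 0.2087] zax [ 0.012  0.008 -1.   ] yaw_x -151.1 F [3.2 1.4 6.3] g 0.584
shift tool [ 0.2396 -0.2433  0.0825] | rz now -19.8 alt 160.2 j7 89.0 jaw 118.9
```

View pics/w6.png

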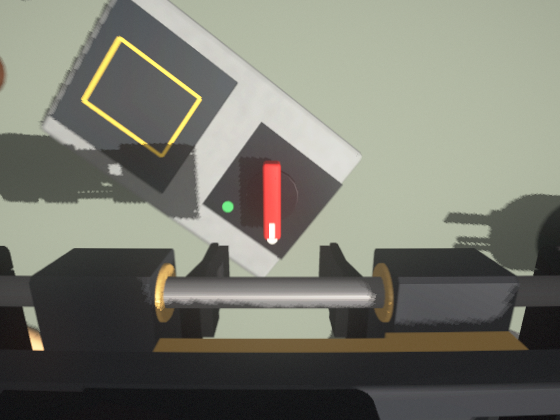

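The switch is OFF: the line end at (272,238) is at the white dot. Turning and moving above block A, taking the long way round to keep j7 in range.

```bash
python3 -m pendant '[[[0,0,10],[0,0,0],-1],[[0,0,10],[0,0,0],-1],[[0,0,10],[0,0,0],-1],[[0,0,10],[0,0,0],-1],[[0,0,10],[0,0,0],-1],[[0,0,10],[0,0,0],-1],[[0,0,10],[0,0,0],-1],[[0,0,10],[0,0,0],-1]]';python3 -m pendant '[[[0,0,10],[0,0,0],-1],[[0,0,10],[0,0,0],-1],[[0,0,10],[0,0,0],-1],[[0,0,10],[0,0,0],-1],[[0,0,10],[0,0,0],-1],[[0,0,10],[0,0,0],-1],[[0,0,10],[0,0,0],-1],[[0,0,10],[0,0,0],-1]]';  python3 -c "
from h import *
goto(.4365,-.0466,.18,-41.3)"
```

```text
time: 11.28
position: [0.5239, 0.2794, 0.1971]
tool_rot: [1.363, 2.83, 0.001]
ft_force: [0.3, -0.2, -0.6]
grip_width: 1.002
time: 12.28
position: [0.5239, 0.2794, 0.1971]
tool_rot: [-2.863, -1.292, -0.001]
ft_force: [0.3, 0.1, -0.0]
grip_width: 0.999
t 12.28 p [0.5239 0.2794 0.1971] zax [ 0.  0. -1.] yaw_x 48.58 F [ 0.3  0.1 -0. ] g 0.999
shift tool [-0.3023  0.1502  0.0444] | rz now -0.12 alt 179.88 j7 -69.0 jaw -41.42
```

```bash
python3 -m pendant '[[[0,0,0],[-0.045,0.022,0],-1],[[0,0,0],[-0.045,0.022,0],-1],[[0,0,0],[-0.045,0.022,0],-1],[[0,0,0],[-0.045,0.022,0],-1],[[0,0,0],[-0.045,0.022,0],-1],[[0,0,0],[-0.045,0.022,0],-1],[[0,0,0],[-0.032,0.018,0.03],-1],[[0,0,0],[0,0,0.015],-1]]';python3 -m pendant '[[[0,0,0],[0,0,0],-1],[[0,0,0],[0,0,0],-1]]'
cat >> h.py <<'E'
def blk(im,z,box,smax=35,vmin=135,minA=300):
    hsv=cv2.cvtColor(im['color'],cv2.COLOR_RGB2HSV)
    return rect(im,((hsv[:,:,1]<smax)&(hsv[:,:,2]>vmin)).astype(np.uint8)*255,z,box,minA)
E
python3 -c "
from h import *
goto(.4365,-.0466,.08,-41.3)
im=snap('wrist','w7.png'); print(proj(im,(.4365,-.0466,.015)))"
```

```text
time: 13.28
position: [0.4374, -0.0497, 0.1514]
tool_rot: [-2.863, -1.292, -0.001]
ft_force: [0.1, 0.2, 0.4]
grip_width: 1.005
time: 13.52
position: [0.439, -0.046, 0.153]
tool_rot: [2.858, 1.303, 0.001]
ft_force: [-1.1, 0.4, 0.7]
grip_width: 0.997
t 13.53 p [ 0.439 -0.046  0.153] zax [ 0.001 -0.    -1.   ] yaw_x 49.01 F [-1.1  0.4  0.7] g 0.997
shift tool [-0.0022 -0.0016  0.1005] | rz now 0.31 alt -179.69 j7 -42.7 jaw -40.99
(np.float64(271.8124657248348), np.float64(196.78389087271933))
```

View pics/w7.png

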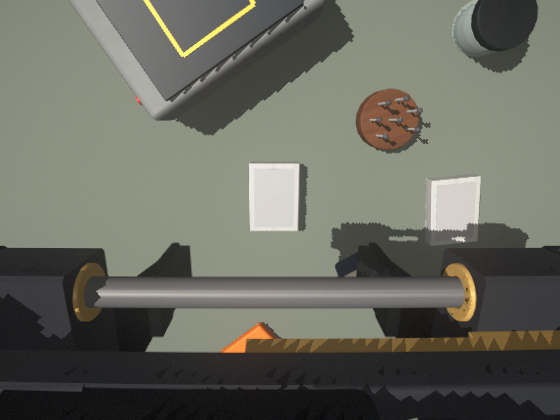

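```bash
python3 -c "
from h import *
im=snap('wrist'); h=cv2.cvtColor(im['color'],cv2.COLOR_RGB2HSV); print(h[197,275],h[197,320],h[197,450])
print(blk(im,.015,(230,140,330,245),40,185),blk(im,.015,(415,160,500,245),40,185))
im=snap('top');print(blk(im,.015,(235,150,345,210),20),blk(im,.015,(235,210,295,260),20))
"
```

```text
[ 13  10 219] [ 41  27 151] [ 15  14 215]
[(0.4372, -0.0481, 49.2, 68.9, -41.2)] [(0.5711, -0.1749, 49.6, 55.4, -35.1)]
[(0.5695, -0.1733, 50.9, 55.9, -35.7)] []
```

```bash
python3 -m pendant '[[[0,0,0.2],[-0.0028,-0.0004,0.05],-1],[[0,0,0],[0,0,0.05],-1],[[0,0,0],[0,0,0.04],-1],[[0,0,0],[0,0,0.02],-1],[[0,0,0],[0,0,0.01],-1],[[0,0,0],[0,0,0],-1]]';python3 -c "
from h import *
goto(.437,-.0478,.004,-41.2)"
```

```text
time: 14.42
position: [0.4362, -0.049, -0.0175]
tool_rot: [2.862, 1.295, -0.001]
ft_force: [0.2, -0.3, -0.2]
grip_width: 1.0
t 14.43 p [ 0.4362 -0.049  -0.0175] zax [-0. -0. -1.] yaw_x 48.7 F [ 0.2 -0.3 -0.2] g 1.0
shift tool [ 0.0014 -0.0002  0.006 ] | rz now -0.1 alt 179.9 j7 -33.6 jaw -41.3
```

```bash
python3 -m pendant '[[[0,0,0],[0.0014,0,0.006],-1],[[0,0,0],[0,0,0],1],[[0,0,0],[0,0,0],1],[[0,0,0],[0,0,0],1],[[0,0,0],[0,0,0],1],[[0,0,0],[0,0,0],1]]' 25;python3 -c "
from h import *
goto(.437,-.0478,.004,-41.2)"
```

```text
time: 15.18
position: [0.4371, -0.0481, -0.0234]
tool_rot: [2.862, 1.295, 0.001]
ft_force: [-0.6, 0.3, 0.5]
grip_width: 0.572
t 15.18 p [ 0.4371 -0.0481 -0.0234] zax [ 0.  0. -1.] yaw_x 48.67 F [-0.6  0.3  0.5] g 0.572
shift tool [ 0.0001 -0.0003  0.0001] | rz now -0.13 alt 179.87 j7 -33.1 jaw -41.33
```

```bash
python3 -m pendant '[[[0,0,0],[0,0,-0.02],1],[[0,0,0],[0,0,-0.05],1],[[0,0,0],[0,0,-0.05],1],[[0,0,0],[0,0,0],1],[[0,0,0],[0,0,0],1]]';python3 -c "
from h import *
goto(.504,.130,.125,-8)
im=snap('wrist','w8.png'); print(blk(im,.136,(150,100,400,255),40,150))"
```

```text
time: 15.8
position: [0.4357, -0.0479, 0.0953]
tool_rot: [-2.861, -1.294, 0.003]
ft_force: [-0.3, 0.1, -4.6]
grip_width: 0.572
t 15.8 p [ 0.4357 -0.0479  0.0953] zax [-0.002  0.    -1.   ] yaw_x 48.68 F [-0.3  0.1 -4.6] g 0.572
shift tool [ 0.1787 -0.0662 -0.0023] | rz now -33.32 alt 146.68 j7 -41.1 jaw -41.32
[(0.4658, -0.0118, 68.6, 118.0, 51.8)]
```

View pics/w8.png

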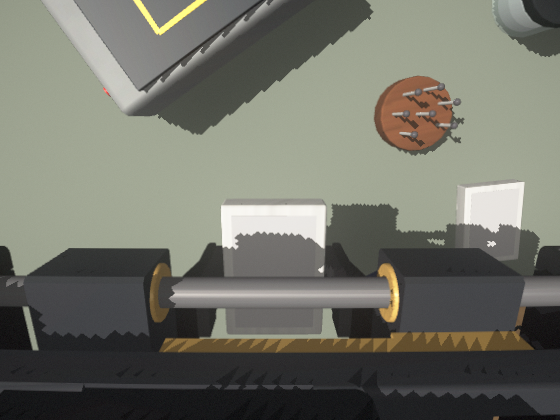

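```bash
python3 -c "
from h import *
s=st(); M=R.from_rotvec(s['tool_rot']).as_matrix(); im=snap('wrist'); D=im['range_z']
for v in (199,201,203,206,210,215): 
  for u in (240,273,305):
    o,d=ray(im,u,v); print(u,v,im['color'][v,u],np.round(M.T@(o+d*D[v,u]-s['position'])*1000,1),end=' ')
  print()
for v in (320,326,330,334):
    o,d=ray(im,273,v); print(v,im['color'][v,273],np.round(M.T@(o+d*D[v,273]-s['position'])*1000,1))
"
```

```text
t 15.85 p [ 0.4352 -0.048   0.0947] zax [-0.003 -0.    -1.   ] yaw_x 48.67 F [ 0.1 -0.2 -4.1] g 0.57
240 199 [151 149 141] [ 34.4 -16.6 -26.2] 273 199 [148 146 138] [ 34.3  -0.1 -25.6] 305 199 [148 146 139] [ 34.3  16.  -25.8] 
240 201 [151 148 142] [ 34.2 -16.2 -29.8] 273 201 [149 146 139] [ 35.   -0.1 -32.9] 305 201 [146 144 137] [ 34.4  15.6 -30.4] 
240 203 [154 152 144] [  73.2    0.3 -190.2] 273 203 [152 148 141] [ 34.6  -0.1 -35.2] 305 203 [151 149 141] [ 34.3  15.2 -34. ] 
240 206 [243 241 234] [ 34.  -15.4 -38.5] 273 206 [236 233 227] [ 33.9  -0.  -38.3] 305 206 [242 239 233] [ 33.8  14.9 -38.1] 
240 210 [249 247 243] [ 31.9 -15.5 -38. ] 273 210 [243 240 234] [ 32.2  -0.  -39. ] 305 210 [247 245 240] [ 32.1  14.9 -38.9] 
240 215 [239 236 230] [ 29.9 -15.4 -39.5] 273 215 [234 231 225] [ 29.7  -0.  -38.9] 305 215 [243 242 237] [ 29.8  14.9 -39.2] 
320 [105 102 100] [-26.7  -0.1 -38.5]
326 [106 103 102] [-29.8  -0.1 -39.1]
330 [114 112 107] [-32.3  -0.1 -39. ]
334 [131 133 122] [-129.7   -0.4   94.2]
```

```bash
python3 -m pendant '[[[0,0,-8.3],[0.0447,-0.0166,-0.004],1],[[0,0,-8.3],[0,0,0],1],[[0,0,-8.3],[0,0,0],1],[[0,0,-8.4],[0,0,0],1],[[0,0,0],[0,0,0],1]]';python3 -c "
from h import *
goto(.504,.130,.125,-8)
im=snap('wrist','w9.png'); m=masks(im); print(rect(im,m['yel'],.062,(0,0,560,250)))"
```

```text
time: 16.52
position: [0.4528, -0.0037, 0.0989]
tool_rot: [-2.372, -2.058, 0.005]
ft_force: [0.5, -0.7, -4.0]
grip_width: 0.573
t 16.52 p [ 0.4528 -0.0037  0.0989] zax [-0.003 -0.001 -1.   ] yaw_x 81.88 F [ 0.5 -0.7 -4. ] g 0.573
shift tool [0.1396 0.0318 0.0011] | rz now -0.12 alt 179.88 j7 -12.3 jaw -8.12
[(0.5015, 0.109, 48.3, 69.7, 82.1)]
```

View pics/w9.png

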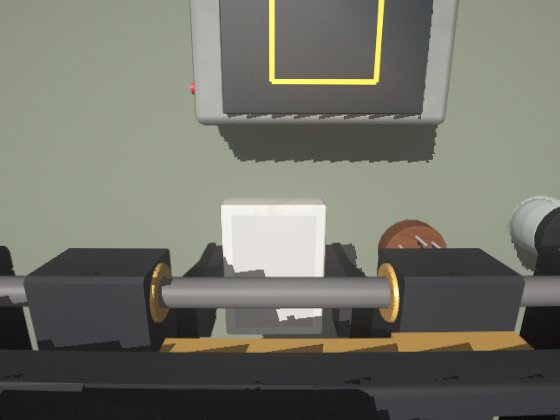

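```bash
python3 -m pendant '[[[0,0,0],[0.035,0.016,0],1],[[0,0,0],[0.035,0.016,0],1],[[0,0,0],[0,0,0],1],[[0,0,0],[0,0,0],1]]';python3 -c "
from h import *
goto(.504,.130,.125,-8)
im=snap('wrist','w10.png'); m=masks(im); print(rect(im,m['yel'],.062,(0,0,560,250)))
im=snap('top'); print(rect(im,masks(im)['yel'],.062,(160,175,220,225)))"
```

```text
time: 17.08
position: [0.4947, 0.0605, 0.0996]
tool_rot: [-2.373, -2.059, 0.004]
ft_force: [0.7, 0.1, -3.7]
grip_width: 0.574
t 17.07 p [0.4947 0.0605 0.0996] zax [-0.002 -0.001 -1.   ] yaw_x 81.88 F [ 0.7  0.1 -3.7] g 0.574
shift tool [ 0.0701 -0.0006  0.002 ] | rz now -0.12 alt 179.88 j7 -15.9 jaw -8.12
[(0.5041, 0.1292, 69.6, 89.4, -8.1)]
[]
```

View pics/w10.png

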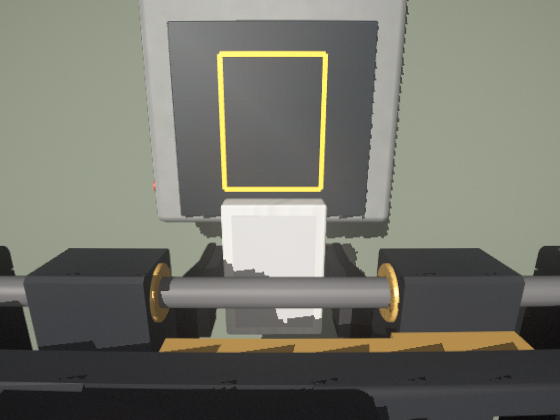

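```bash
python3 -m pendant '[[[0,0,-0.1],[0.035,0,0],1],[[0,0,0],[0.0347,-0.0005,0],1],[[0,0,0],[0,0,0],1],[[0,0,0],[0,0,0.03],1],[[0,0,0],[0,0,0.02],1],[[0,0,0],[0,0,0.006],1],[[0,0,0],[0,0,0],1]]';python3 -c "
from h import *
goto(.504,.1296,.0655,-8.1)"
```

```text
time: 18.05
position: [0.5047, 0.1295, 0.0446]
tool_rot: [2.371, 2.061, -0.0]
ft_force: [0.3, 0.9, -2.7]
grip_width: 0.572
t 18.05 p [0.5047 0.1295 0.0446] zax [-0. -0. -1.] yaw_x 81.99 F [ 0.3  0.9 -2.7] g 0.572
shift tool [-0.     -0.0007  0.0066] | rz now 0.09 alt -179.91 j7 -20.1 jaw -8.01
```

```bash
python3 -m pendant '[[[0,0,0],[0,-0.0005,0.004],1],[[0,0,0],[0,0,0.002],1],[[0,0,0],[0,0,0],1],[[0,0,0],[0,0,0],1]]';python3 -c "
from h import *
goto(.504,.1296,.0655,-8.1)"
```

```text
time: 18.55
position: [0.5043, 0.1305, 0.0387]
tool_rot: [2.37, 2.063, 0.001]
ft_force: [0.3, -0.1, -3.3]
grip_width: 0.571
t 18.55 p [0.5043 0.1305 0.0387] zax [ 0.  0. -1.] yaw_x 82.08 F [ 0.3 -0.1 -3.3] g 0.571
shift tool [-0.001  -0.0002  0.0007] | rz now 0.18 alt -179.82 j7 -19.9 jaw -7.92
```

```bash
python3 -m pendant '[[[0,0,0],[-0.0008,0,0.001],1],[[0,0,0],[0,0,0.0007],1],[[0,0,0],[0,0,0],1]]';python3 -c "
from h import *
goto(.504,.1296,.0655,-8.1)"
```

```text
time: 18.92
position: [0.5043, 0.1306, 0.0385]
tool_rot: [-2.368, -2.062, -0.002]
ft_force: [-4.3, 0.6, 10.0]
grip_width: 0.572
t 18.93 p [0.5043 0.1306 0.0385] zax [ 0.     0.002 -1.   ] yaw_x 82.09 F [-4.3  0.6 10. ] g 0.572
shift tool [-0.001  -0.0002  0.0005] | rz now 0.19 alt -179.81 j7 -19.7 jaw -7.91
```

Touching down (Fz +10). Releasing, lifting, and checking.

```bash
python3 -m pendant '[[[0,0,0],[0,0,-0.001],1],[[0,0,0],[0,0,0],-0.3],[[0,0,0],[0,0,0],-0.6],[[0,0,0],[0,0,0],-1],[[0,0,0],[0,0,-0.04],-1],[[0,0,0],[0,0,-0.06],-1],[[0,0,0],[-0.05,0,0],-1],[[0,0,0],[0,0,0],-1]]';python3 -m pendant '[[[0,0,0],[-0.04,0,0],-1],[[0,0,0],[0,0,0],-1]]';python3 -c "
from h import *
st(); im=snap('wrist','w11.png'); m=masks(im); print('yel',rect(im,m['yel'],.062,(0,0,560,245)), 'blk',blk(im,.077,(0,0,560,245),40,185))"
```

```text
time: 19.92
position: [0.4976, 0.076, 0.1387]
tool_rot: [2.375, 2.054, 0.002]
ft_force: [0.1, -0.0, -0.3]
grip_width: 0.997
time: 20.18
position: [0.4913, 0.0376, 0.1375]
tool_rot: [2.375, 2.057, -0.001]
ft_force: [-0.1, 0.5, -0.1]
grip_width: 0.998
t 20.18 p [0.4913 0.0376 0.1375] zax [-0.    -0.001 -1.   ] yaw_x 81.8 F [-0.1  0.5 -0.1] g 0.998
yel [(0.5042, 0.1297, 69.4, 89.0, -8.2)] blk [(0.5046, 0.1304, 49.4, 69.0, -7.9)]
```

View pics/w11.png

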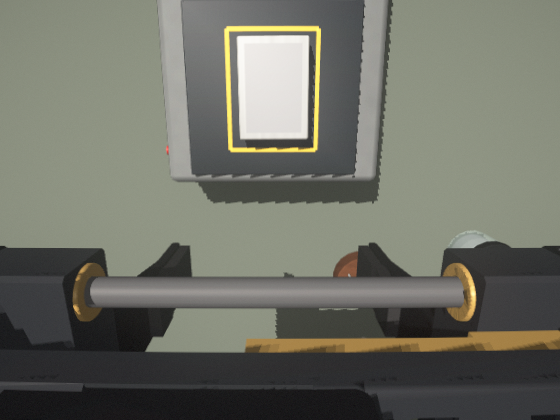

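Block A is within 1 mm and 0.3° of the outline. Now I locate block B.

```bash
python3 -c "
from h import *
im=snap('top','t12.png');print(blk(im,.015,(235,150,345,210),20))
im=snap('scene','s12.png');print(blk(im,.015,(230,190,290,250),30,150))
goto(.5665,-.178,.165,-35.2)"
```

```text
[]
[]
t 20.32 p [0.4916 0.0415 0.1375] zax [-0.  0. -1.] yaw_x 82.12 F [0.2 0.6 0.2] g 0.998
shift tool [-2.072e-01  1.043e-01 -1.000e-04] | rz now 27.32 alt -152.68 j7 -15.1 jaw -7.88
```

View pics/s12.png

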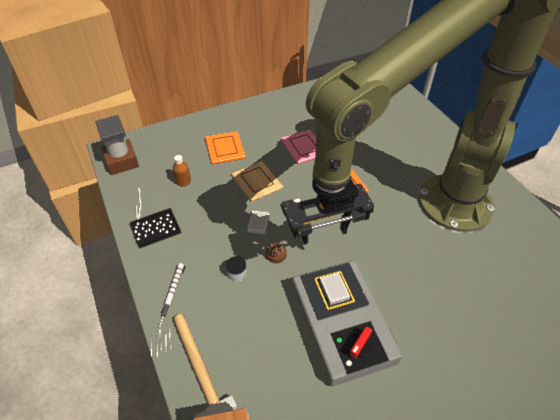

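```bash
python3 -m pendant '[[[0,0,0],[-0.0415,0.0209,0],-1],[[0,0,0],[-0.0415,0.0209,0],-1],[[0,0,0],[-0.0415,0.0209,0],-1],[[0,0,0],[-0.0415,0.0209,0],-1],[[0,0,0],[-0.0415,0.0209,-0.015],-1],[[0,0,9],[0,0,0],-1],[[0,0,9],[0,0,0],-1],[[0,0,9.3],[0,0,0],-1]]';python3 -m pendant '[[[0,0,0],[0,0,0],-1],[[0,0,0],[0,0,0],-1]]';python3 -c "
from h import *
im=snap('wrist','w13.png'); print('blk',blk(im,.015,(150,100,400,245),40,90))
goto(.5665,-.178,.05,-35.2)"
```

```text
time: 21.32
position: [0.5672, -0.1779, 0.1521]
tool_rot: [-2.791, -1.44, 0.001]
ft_force: [-0.4, 0.2, -0.2]
grip_width: 0.999
time: 21.58
position: [0.5668, -0.1785, 0.1525]
tool_rot: [-2.786, -1.451, 0.0]
ft_force: [-0.4, -0.6, -0.6]
grip_width: 0.998
blk [(0.5786, -0.1635, 143.0, 259.5, 55.0)]
t 21.62 p [ 0.5668 -0.1787  0.1526] zax [-0.  0. -1.] yaw_x 54.95 F [0.5 0.3 0.2] g 0.995
shift tool [ 0.0004 -0.0006  0.1301] | rz now 0.15 alt -179.85 j7 -9.5 jaw -35.05
```

View pics/w13.png

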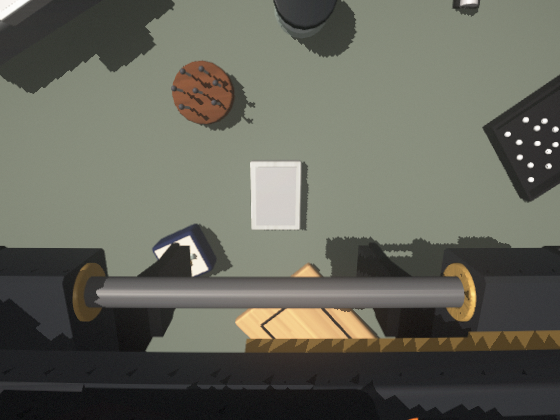

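```bash
python3 -c "
from h import *
im=snap('wrist'); b=blk(im,.015,(215,140,350,245),40,185); print('blk',b)
x,y,_,_,a=b[0]; goto(x,y,.004,a)"
```

```text
blk [(0.5675, -0.1801, 49.1, 68.4, -35.0)]
t 21.68 p [ 0.5667 -0.1789  0.1526] zax [-0.  0. -1.] yaw_x 54.91 F [-0.2 -0.1 -0.3] g 1.001
shift tool [-0.0005  0.0014  0.1761] | rz now -0.09 alt 179.91 j7 -9.5 jaw -35.09
```

```bash
python3 -m pendant '[[[0,0,0],[-0.0005,0.0014,0.05],-1],[[0,0,0],[0,0,0.05],-1],[[0,0,0],[0,0,0.04],-1],[[0,0,0],[0,0,0.02],-1],[[0,0,0],[0,0,0.01],-1],[[0,0,0],[0,0,0],-1]]';python3 -c "
from h import *
goto(.5675,-.1801,.004,-35)"
```

```text
time: 22.42
position: [0.5679, -0.1808, -0.0167]
tool_rot: [2.789, 1.445, 0.001]
ft_force: [0.6, 0.6, 0.5]
grip_width: 0.998
t 22.43 p [ 0.5679 -0.1808 -0.0167] zax [ 0.001 -0.    -1.   ] yaw_x 54.78 F [0.6 0.6 0.5] g 0.998
shift tool [ 0.0003 -0.0008  0.0068] | rz now -0.22 alt 179.78 j7 -2.5 jaw -35.22
```

```bash
python3 -m pendant '[[[0,0,-0.2],[0.0003,0,0.0065],-1],[[0,0,0],[0,0,0],1],[[0,0,0],[0,0,0],1],[[0,0,0],[0,0,0],1],[[0,0,0],[0,0,0],1],[[0,0,0],[0,0,0],1]]' 25;python3 -m pendant '[[[0,0,0],[0,0,-0.02],1],[[0,0,0],[0,0,-0.05],1],[[0,0,0],[0,0,-0.05],1],[[0,0,0],[0,0,-0.02],1],[[0,0,0],[0,0,0],1]]'
cat >> h.py <<'E'
def held():
    s=st(); M=R.from_rotvec(s['tool_rot']).as_matrix(); im=snap('wrist'); D=im['range_z']
    P=[]
    for v in range(150,345):
        o,d=ray(im,273,v); P.append(M.T@(o+d*D[v,273]-s['position'])*1000)
    P=np.array(P); top=P[(P[:,2]<-20)&(P[:,2]>-60)&(abs(P[:,0])<60)]
    print('held tool-x range',top[:,0].min().round(1),top[:,0].max().round(1),'top z',np.median(top[:,2]).round(1),'min/max z',top[:,2].min().round(1),top[:,2].max().round(1))
    return im
E
python3 -c "
from h import *
held(); goto(.5043,.1300,.15,-8)"
```

```text
time: 23.18
position: [0.5677, -0.1804, -0.0236]
tool_rot: [2.787, 1.45, 0.0]
ft_force: [-1.3, 0.8, 1.0]
grip_width: 0.573
time: 23.8
position: [0.5682, -0.1804, 0.1172]
tool_rot: [2.786, 1.45, 0.003]
ft_force: [0.0, 0.1, -4.2]
grip_width: 0.57
t 23.8 p [ 0.5682 -0.1804  0.1172] zax [ 0.002  0.    -1.   ] yaw_x 54.98 F [ 0.   0.1 -4.2] g 0.57
held tool-x range -34.6 34.7 top z -39.1 min/max z -40.1 -29.6
t 23.85 p [ 0.567  -0.1799  0.1154] zax [-0.001  0.001 -1.   ] yaw_x 54.99 F [ 0.1  0.5 -4. ] g 0.569
shift tool [ 0.2178 -0.2291 -0.0068] | rz now -27.01 alt 152.99 j7 -7.9 jaw -35.01
```

```bash
python3 -m pendant '[[[0,0,0],[0.0311,-0.0327,0],1],[[0,0,0],[0.0311,-0.0327,0],1],[[0,0,0],[0.0311,-0.0327,0],1],[[0,0,0],[0.0311,-0.0327,0],1],[[0,0,0],[0.0311,-0.0327,0],1],[[0,0,0],[0.0311,-0.0327,0],1],[[0,0,0],[0.0311,-0.0327,0],1],[[0,0,-9],[0,0,0],1]]';python3 -m pendant '[[[0,0,-9],[0,0,0],1],[[0,0,-9],[0,0,0],1],[[0,0,0],[0,0,0],1],[[0,0,0],[0,0,0],1]]';python3 -c "
from h import *
goto(.5044,.1301,.081,-8)"
```

```text
time: 24.85
position: [0.5017, 0.1341, 0.1134]
tool_rot: [-2.653, -1.679, 0.007]
ft_force: [0.8, -1.0, -4.8]
grip_width: 0.573
time: 25.35
position: [0.5041, 0.1289, 0.1149]
tool_rot: [-2.374, -2.057, 0.004]
ft_force: [-0.0, -0.1, -3.3]
grip_width: 0.57
t 25.35 p [0.5041 0.1289 0.1149] zax [-0.002 -0.001 -1.   ] yaw_x 81.82 F [-0.  -0.1 -3.3] g 0.57
shift tool [0.0013 0.0002 0.0614] | rz now -0.18 alt 179.82 j7 -21.6 jaw -8.18
```

```bash
python3 -m pendant '[[[0,0,-0.2],[0.0015,0.0002,0.025],1],[[0,0,0],[0,0,0.02],1],[[0,0,0],[0,0,0.01],1],[[0,0,0],[0,0,0],1],[[0,0,0],[0,0,0],1]]';python3 -c "
from h import *
goto(.5044,.1304,.081,-8)"
```

```text
time: 25.98
position: [0.5062, 0.1309, 0.062]
tool_rot: [2.368, 2.064, 0.002]
ft_force: [-0.7, 0.6, -3.8]
grip_width: 0.566
t 25.98 p [0.5062 0.1309 0.062 ] zax [ 0.001  0.001 -1.   ] yaw_x 82.15 F [-0.7  0.6 -3.8] g 0.566
shift tool [-0.0007 -0.0017  0.0085] | rz now 0.15 alt -179.85 j7 -19.0 jaw -7.85
```

```bash
python3 -m pendant '[[[0,0,0],[-0.0006,-0.0014,0.004],1],[[0,0,0],[0,0,0.003],1],[[0,0,0],[0,0,0],1],[[0,0,0],[0,0,0],1]]';python3 -c "
from h import *
goto(.5044,.1304,.081,-8)"
```

```text
time: 26.48
position: [0.5041, 0.1304, 0.0543]
tool_rot: [2.368, 2.065, 0.0]
ft_force: [-0.2, -0.4, -4.6]
grip_width: 0.572
t 26.48 p [0.5041 0.1304 0.0543] zax [ 0.  0. -1.] yaw_x 82.17 F [-0.2 -0.4 -4.6] g 0.572
shift tool [0.0001 0.0003 0.0008] | rz now 0.17 alt -179.83 j7 -18.8 jaw -7.83
```

```bash
python3 -m pendant '[[[0,0,0],[0,0.0002,0.0008],1],[[0,0,0],[0,0,0.0006],1],[[0,0,0],[0,0,0],1]]'; python3 -m pendant '[[[0,0,0],[0,0,0],1]]'
```

```text
time: 26.85
position: [0.5044, 0.1304, 0.0533]
tool_rot: [-2.368, -2.065, -0.001]
ft_force: [-1.7, -0.5, -0.8]
grip_width: 0.571
time: 26.98
position: [0.5044, 0.1304, 0.0533]
tool_rot: [-2.368, -2.065, -0.001]
ft_force: [-1.0, -0.4, 0.6]
grip_width: 0.569
```

```bash
python3 -m pendant '[[[0,0,0],[0,0,0],-0.3],[[0,0,0],[0,0,0],-0.6],[[0,0,0],[0,0,0],-1],[[0,0,0],[0,0,-0.04],-1],[[0,0,0],[0,0,-0.06],-1],[[0,0,0],[-0.05,0,0],-1],[[0,0,0],[-0.04,0,0],-1],[[0,0,0],[0,0,0],-1]]';python3 -m pendant '[[[0,0,0],[0,0,0],-1]]';python3 -c "
from h import *
st(); im=snap('wrist','w14.png'); m=masks(im); print('yel',rect(im,m['yel'],.062,(0,0,560,245)), 'blk',blk(im,.092,(0,0,560,245),40,185))
im=snap('scene','s14.png'); cv2.imwrite('pics/s14c.png',cv2.resize(im['color'][250:390,270:430],(686,600),interpolation=cv2.INTER_CUBIC)[:,:,::-1])"
```

```text
time: 27.98
position: [0.4919, 0.0376, 0.1533]
tool_rot: [2.374, 2.057, 0.002]
ft_force: [0.4, 0.8, -0.2]
grip_width: 0.997
time: 28.1
position: [0.4921, 0.0419, 0.1529]
tool_rot: [-2.367, -2.065, -0.001]
ft_force: [-0.1, 0.1, 0.4]
grip_width: 1.001
t 28.1 p [0.4921 0.0419 0.1529] zax [ 0.     0.001 -1.   ] yaw_x 82.19 F [-0.1  0.1  0.4] g 1.001
yel [(0.5041, 0.1292, 69.4, 88.8, -8.2)] blk [(0.5141, 0.087, 46.4, 65.0, -7.0), (0.5047, 0.1328, 49.7, 62.0, -7.9)]
```

View pics/w14.png

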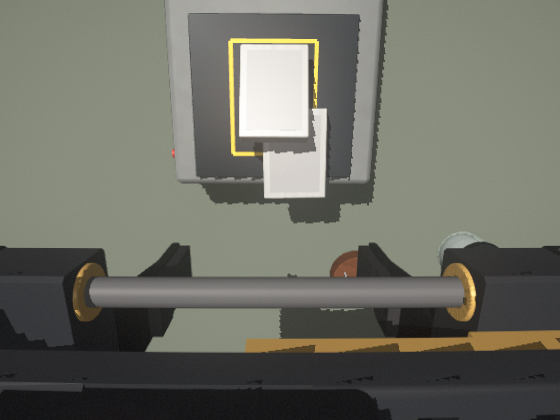

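View pics/s14c.png

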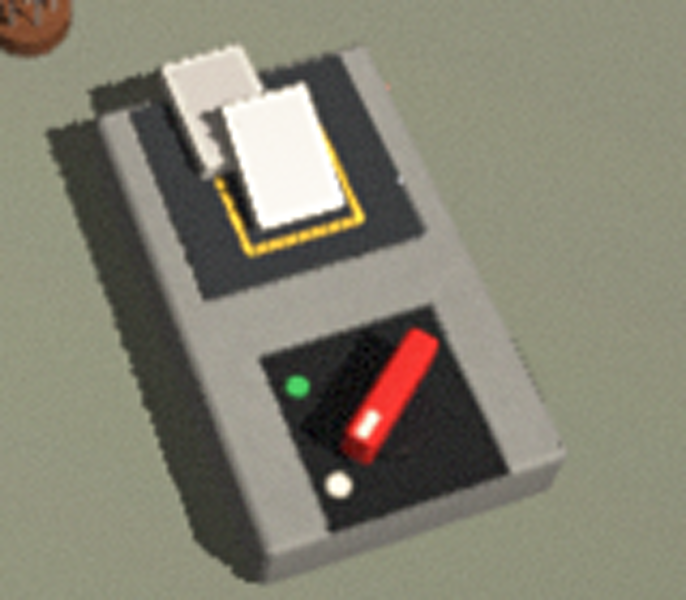

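Block A was knocked aside to about (295,150) before I lowered B, so B now lies partly on A. I'll measure the tilt.

```bash
python3 -c "
from h import *
im=snap('wrist'); D=im['range_z']
def pt(u,v):
  o,d=ray(im,u,v); return np.round(o+d*D[int(v),int(u)],4)
for q in [(245,50),(300,50),(273,90),(245,130),(303,130),(275,150),(315,120),(315,185),(275,190),(295,192),(240,145),(335,100)]: print(q,pt(*q))
cv2.imwrite('pics/w14c.png',cv2.resize(im['color'][20:210,180:380],(631,600),interpolation=cv2.INTER_CUBIC)[:,:,::-1])
"
```

```text
(245, 50) [0.4883 0.1656 0.0775]
(300, 50) [0.5278 0.16   0.0789]
(273, 90) [0.5046 0.1345 0.0882]
(245, 130) [0.4813 0.1098 0.0986]
(303, 130) [0.522  0.1042 0.0983]
(275, 150) [0.5003 0.0912 0.0779]
(315, 120) [0.5337 0.1095 0.0764]
(315, 185) [0.5283 0.0595 0.078 ]
(275, 190) [0.4961 0.0597 0.0778]
(295, 192) [0.5118 0.056  0.0781]
(240, 145) [0.4723 0.0978 0.0633]
(335, 100) [0.5525 0.1225 0.0639]
```

View pics/w14c.png

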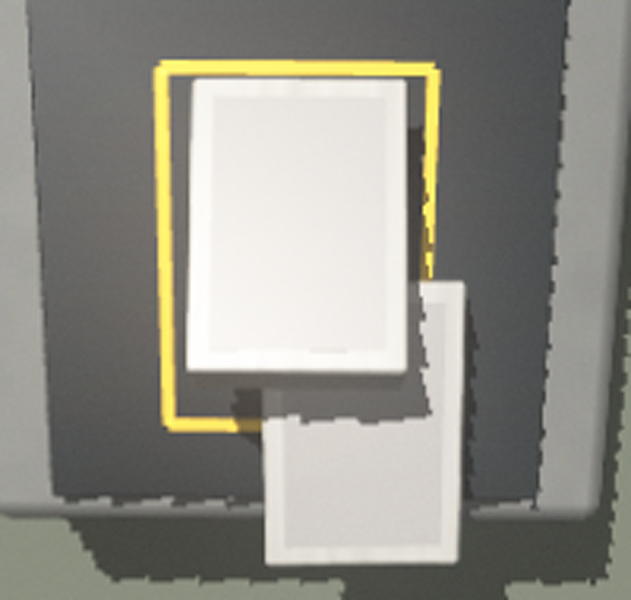

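B is tilted about 20° around its short axis and leans on A's edge. A sits near (.515,.089). I'll fit B's plane, grip it across its short side, set it on the bench, and redo the pile.

```bash
python3 -c "
from h import *
im=snap('wrist'); D=im['range_z']
P=[]
for v in range(48,134,2):
  for u in range(243,306,2):
    o,d=ray(im,u,v); p=o+d*D[v,u]; P.append(p)
P=np.array(P); c=P.mean(0)
for _ in range(3):
  A=np.c_[P[:,:2],np.ones(len(P))]; k=np.linalg.lstsq(A,P[:,2],rcond=None)[0]; r=P[:,2]-A@k; P=P[abs(r)<.003]
n=np.array([-k[0],-k[1],1]);n/=np.linalg.norm(n); print('n',n.round(3),'tilt',np.degrees(np.arccos(n[2])), 'dir',np.degrees(np.arctan2(n[1],n[0])))
hsv=cv2.cvtColor(im['color'],cv2.COLOR_RGB2HSV); m=((hsv[:,:,1]<40)&(hsv[:,:,2]>185)).astype(np.uint8)*255
m[:, :215]=0;m[:,330:]=0;m[138:]=0
# corners of B by rays onto its plane
q=np.array([0,0,k[2]])
for (u,v) in [(241,44.5),(308.5,44.5),(307.5,137),(239,136.5)]:
  o,d=ray(im,u,v); t=((q-o)@n)/(d@n); print(np.round(o+d*t,4))
goto(.5043,.133,.080,-8)"
```

```text
n [0.045 0.349 0.936] tilt 20.60351432873576 dir 82.66021830329754
[0.4859 0.1698 0.0766]
[0.5345 0.1632 0.0767]
[0.5243 0.0991 0.1011]
[0.4766 0.1059 0.1008]
t 28.3 p [0.4919 0.0423 0.1527] zax [-0. -0. -1.] yaw_x 82.29 F [ 0.2 -0.  -0.5] g 1.004
shift tool [9.160e-02 1.000e-04 1.001e-01] | rz now 0.29 alt -179.71 j7 -15.4 jaw -7.71
```

```bash
python3 -m pendant '[[[0,0,0.3],[0.046,0,0],-1],[[0,0,0],[0.0455,0.0005,0],-1],[[0,0,0],[0,0,0],-1],[[0,0,0],[0,0,0.05],-1],[[0,0,0],[0,0,0.035],-1],[[0,0,0],[0,0,0],-1],[[0,0,0],[0,0,0],-1]]';python3 -c "
from h import *
goto(.505,.133,.080,-8)"
```

```text
time: 29.18
position: [0.5062, 0.1316, 0.0691]
tool_rot: [2.373, 2.058, 0.002]
ft_force: [0.3, -0.0, 0.1]
grip_width: 1.003
t 29.18 p [0.5062 0.1316 0.0691] zax [ 0.002  0.    -1.   ] yaw_x 81.85 F [ 0.3 -0.   0.1] g 1.003
shift tool [ 0.0012 -0.0014  0.0166] | rz now -0.15 alt 179.85 j7 -19.7 jaw -8.15
```

```bash
python3 -m pendant '[[[0,0,0],[0.001,-0.001,0.01],-1],[[0,0,0],[0,0,0.0055],-1],[[0,0,0],[0,0,0],-1],[[0,0,0],[0,0,0],1],[[0,0,0],[0,0,0],1],[[0,0,0],[0,0,0],1],[[0,0,0],[0,0,0],1],[[0,0,0],[0,0,0],1]]' 30;python3 -m pendant '[[[0,0,0],[0,0,-0.02],1],[[0,0,0],[0,0,-0.03],1],[[0,0,0],[0,0,-0.03],1],[[0,0,0],[0,0,-0.03],1],[[0,0,0],[0,0,0],1]]'; python3 -c "
from h import *
st(); snap('wrist','w15.png')"
```

```text
time: 30.18
position: [0.5043, 0.1329, 0.0524]
tool_rot: [-2.373, -2.058, -0.0]
ft_force: [0.1, -0.2, -0.0]
grip_width: 0.57
time: 30.8
position: [0.5055, 0.1332, 0.1637]
tool_rot: [2.373, 2.058, 0.006]
ft_force: [0.5, 0.2, -4.5]
grip_width: 0.569
t 30.8 p [0.5055 0.1332 0.1637] zax [ 0.003  0.002 -1.   ] yaw_x 81.88 F [ 0.5  0.2 -4.5] g 0.569
```

View pics/w15.png

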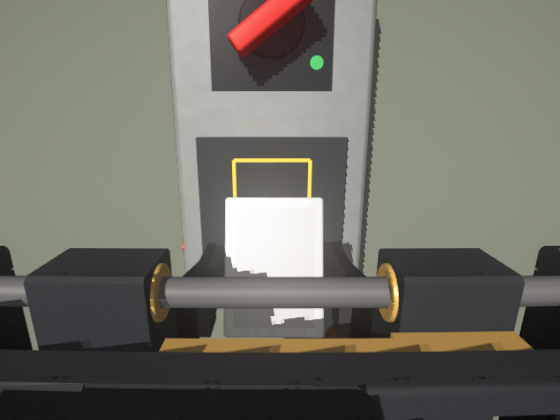

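```bash
cat >> h.py <<'E'
def tilt():
    s=st(); M=R.from_rotvec(s['tool_rot']).as_matrix(); im=snap('wrist'); D=im['range_z']; P=[]
    for v in list(range(206,244,3))+list(range(312,334,3)):
        for u in (255,264,273,282,291):
            o,d=ray(im,u,v); P.append(M.T@(o+d*D[v,u]-s['position'])*1000)
    P=np.array(P); P=P[(P[:,2]<-10)&(P[:,2]>-75)&(abs(P[:,0])<45)]
    for _ in range(4):
        k=np.polyfit(P[:,0],P[:,2],1); r=P[:,2]-np.polyval(k,P[:,0]); P=P[abs(r)<max(1.0,np.std(r)*2)]
    print('top z at x=0',k[1].round(1),'ry deg of block in tool',np.degrees(np.arctan(-k[0])).round(2),'x range',P[:,0].min().round(1),P[:,0].max().round(1),len(P))
E
python3 -c "
from h import *
tilt(); goto(.56,-.18,.15,-8)"
```

```text
t 30.85 p [0.5042 0.1329 0.162 ] zax [ 0.  0. -1.] yaw_x 81.88 F [ 0.1  0.1 -4.8] g 0.57
top z at x=0 -36.8 ry deg of block in tool -19.8 x range -29.2 30.5 101
t 30.9 p [0.5033 0.1326 0.1609] zax [-0.002 -0.001 -1.   ] yaw_x 81.88 F [-0.  -0.  -4.2] g 0.572
shift tool [-0.3014  0.1003  0.0385] | rz now -0.12 alt 179.88 j7 -23.4 jaw -8.12
```

```bash
python3 -m pendant '[[[0,0,0],[-0.043,0.0143,0],1],[[0,0,0],[-0.043,0.0143,0],1],[[0,0,0],[-0.043,0.0143,0],1],[[0,0,0],[-0.043,0.0143,0],1],[[0,0,0],[-0.043,0.0143,0],1],[[0,0,0],[-0.043,0.0143,0],1],[[0,0,0],[-0.043,0.0143,0],1],[[0,0,0],[0,0,0],1]]';python3 -m pendant '[[[0,5,0],[0,0,0],1],[[0,5,0],[0,0,0],1],[[0,5,0],[0,0,0],1],[[0,4.8,0],[0,0,0],1],[[0,0,0],[0,0,0],1]]'; python3 -c "
from h import *
tilt(); im=snap('wrist','w16.png'); D=im['range_z']
for u,v in [(255,210),(290,210),(273,225),(273,240),(273,320)]:
  o,d=ray(im,u,v); print(u,v,np.round(o+d*D[v,u],4))"
```

```text
time: 31.9
position: [0.5585, -0.1849, 0.1603]
tool_rot: [2.381, 2.049, -0.008]
ft_force: [-0.7, 0.3, -3.5]
grip_width: 0.568
time: 32.52
position: [0.5589, -0.181, 0.1597]
tool_rot: [-2.188, -1.888, -0.375]
ft_force: [-0.2, -0.4, -3.8]
grip_width: 0.569
t 32.52 p [ 0.5589 -0.181   0.1597] zax [ 0.045  0.334 -0.941] yaw_x 81.55 F [-0.2 -0.4 -3.8] g 0.569
top z at x=0 -36.5 ry deg of block in tool -19.81 x range -28.8 30.5 85
255 210 [ 0.5538 -0.1606  0.1956]
290 210 [ 0.5713 -0.163   0.1947]
273 225 [ 0.5617 -0.1693  0.1942]
273 240 [ 0.5606 -0.1767  0.1947]
273 320 [ 0.5551 -0.2153  0.1964]
```

View pics/w16.png

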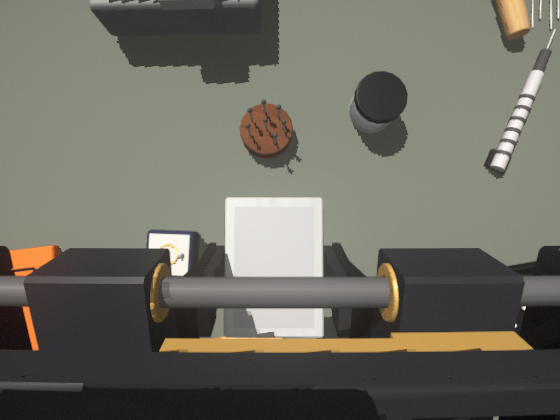

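```bash
python3 -m pendant '[[[0,0,0],[-0.0144,0,0.04],1],[[0,0,0],[-0.0144,0,0.04],1],[[0,0,0],[-0.0144,0,0.04],1],[[0,0,0],[-0.0108,0,0.03],1],[[0,0,0],[0,0,0],1],[[0,0,0],[0,0,0],1]]'; python3 -c "
from h import *
st(); im=snap('wrist'); D=im['range_z']
for u,v in [(255,210),(290,210),(273,225),(273,240),(273,320)]:
  o,d=ray(im,u,v); print(u,v,np.round(o+d*D[v,u],4))"
```

```text
time: 33.38
position: [0.5621, -0.1787, 0.0043]
tool_rot: [-2.183, -1.897, -0.383]
ft_force: [0.4, -0.1, -2.8]
grip_width: 0.574
t 33.38 p [ 0.5621 -0.1787  0.0043] zax [ 0.049  0.335 -0.941] yaw_x 82.01 F [ 0.4 -0.1 -2.8] g 0.574
255 210 [ 0.5559 -0.1596  0.0378]
290 210 [ 0.5734 -0.1621  0.0388]
273 225 [ 0.5639 -0.1684  0.0391]
273 240 [ 0.5628 -0.1758  0.0384]
273 320 [ 0.5573 -0.2148  0.0387]
```

Top is at .0385, so 23 mm remain. Creeping down.

```bash
python3 -m pendant '[[[0,0,0],[-0.0036,0,0.01],1],[[0,0,0],[-0.0029,0,0.008],1],[[0,0,0],[-0.0007,0,0.002],1],[[0,0,0],[0,0,0],1]]'; python3 -m pendant '[[[0,0,0],[-0.0004,0,0.001],1],[[0,0,0],[-0.0004,0,0.001],1],[[0,0,0],[0,0,0],1]]'
```

```text
time: 33.92
position: [0.5608, -0.1795, -0.0185]
tool_rot: [-2.184, -1.894, -0.381]
ft_force: [0.1, -0.4, -3.7]
grip_width: 0.572
time: 34.3
position: [0.561, -0.1795, -0.0187]
tool_rot: [-2.183, -1.894, -0.383]
ft_force: [-3.5, -0.5, 6.7]
grip_width: 0.572
```

```bash
python3 -m pendant '[[[0,0,0],[0,0,0],-0.3],[[0,0,0],[0,0,0],-1],[[0,0,0],[0,0,0],-1],[[0,0,0],[0.0144,0,-0.04],-1],[[0,0,0],[0.0144,0,-0.04],-1],[[0,-6.6,0],[0.0144,0,-0.04],-1],[[0,-6.6,0],[0,0,0],-1],[[0,-6.6,0],[0,0,0],-1]]'; python3 -m pendant '[[[0,0,0],[0,0,0],-1],[[0,0,0],[0,0,0],-1]]';  python3 -c "
from h import *
goto(.515,.089,.15,-8); im=snap('wrist','w17.png'); print(blk(im,.015,(200,140,350,245),40,185)); im=snap('scene'); cv2.imwrite('pics/s17c.png',cv2.resize(im['color'][180:390,220:430],(600,600),interpolation=cv2.INTER_CUBIC)[:,:,::-1]); print(blk(im,.077,(300,250,360,320),30,150))"
```

```text
time: 35.3
position: [0.5616, -0.1796, 0.1083]
tool_rot: [2.371, 2.055, -0.0]
ft_force: [0.0, 0.3, 0.3]
grip_width: 1.006
time: 35.55
position: [0.5603, -0.1802, 0.1069]
tool_rot: [-2.374, -2.057, -0.001]
ft_force: [0.4, 0.5, -0.3]
grip_width: 0.999
t 35.55 p [ 0.5603 -0.1802  0.1069] zax [-0.     0.001 -1.   ] yaw_x 81.82 F [ 0.4  0.5 -0.3] g 0.999
shift tool [ 0.26   -0.0832 -0.0153] | rz now -0.18 alt 179.82 j7 20.8 jaw -8.18
[(0.5606, -0.1852, 49.1, 60.4, -8.2)]
[(0.5159, 0.0904, 49.2, 75.7, -5.5)]
```

View pics/s17c.png

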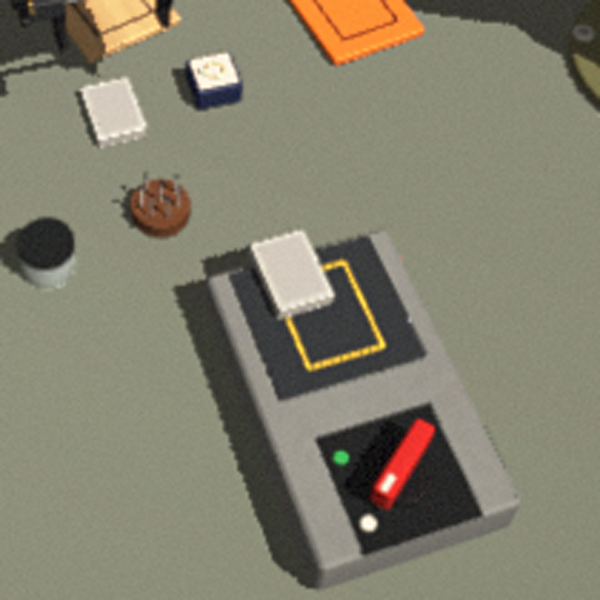

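View pics/w17.png

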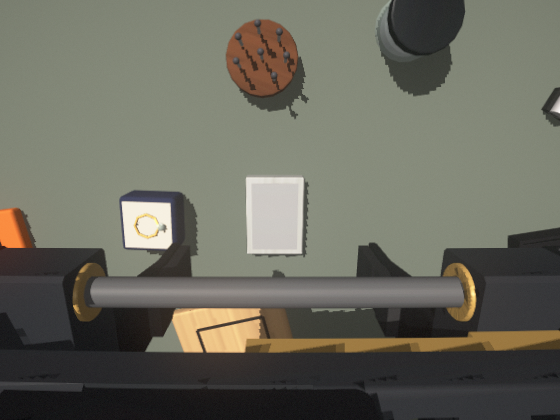

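B is flat on the bench and A is near (.516,.090). Now to re-centre A.

```bash
python3 -m pendant '[[[0,0,0],[0.042,-0.0166,-0.008],-1],[[0,0,0],[0.042,-0.0166,-0.008],-1],[[0,0,0],[0.042,-0.0166,-0.008],-1],[[0,0,0],[0.042,-0.0166,-0.008],-1],[[0,0,0],[0.042,-0.0166,0],-1],[[0,0,0],[0,0,0],-1],[[0,0,0],[0,0,0],-1],[[0,0,0],[0,0,0],-1]]';  python3 -c "
from h import *
im=snap('wrist','w18.png'); b=blk(im,.077,(200,20,350,245),40,185); print(b, rect(im,masks(im)['yel'],.062,(0,0,560,245))); x,y,_,_,a=b[0]; goto(x,y,.066,a)"
```

```text
time: 36.65
position: [0.5086, 0.0379, 0.139]
tool_rot: [2.377, 2.054, -0.001]
ft_force: [0.1, -0.1, 0.5]
grip_width: 1.002
[(0.5145, 0.0854, 48.7, 68.9, -7.0)] [(0.5039, 0.1294, 69.5, 89.0, -7.9)]
t 36.7 p [0.5086 0.0382 0.139 ] zax [-0. -0. -1.] yaw_x 81.66 F [ 0.9 -0.8 -0.1] g 0.999
shift tool [ 0.0476 -0.001   0.1005] | rz now -1.34 alt 178.66 j7 -12.6 jaw -8.34
```

View pics/w18.png

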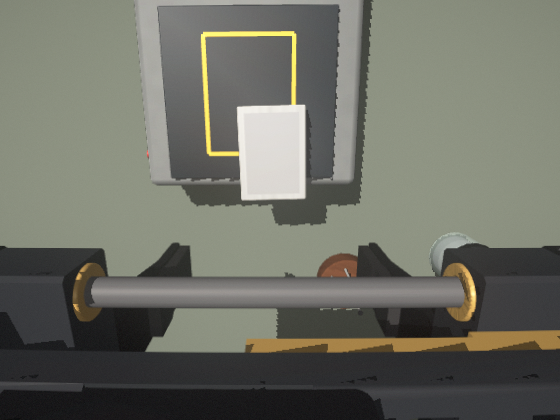

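```bash
python3 -m pendant '[[[0,0,-1.3],[0.0476,-0.001,0],-1],[[0,0,0],[0,0,0],-1],[[0,0,0],[0,0,0.05],-1],[[0,0,0],[0,0,0.035],-1],[[0,0,0],[0,0,0.005],-1],[[0,0,0],[0,0,0],-1]]';  python3 -c "
from h import *
goto(.5145,.0856,.066,-7)"
```

```text
time: 37.45
position: [0.5148, 0.0866, 0.0498]
tool_rot: [2.351, 2.083, 0.001]
ft_force: [0.2, 0.9, -0.1]
grip_width: 0.994
t 37.45 p [0.5148 0.0866 0.0498] zax [ 0.001 -0.    -1.   ] yaw_x 83.09 F [ 0.2  0.9 -0.1] g 0.994
shift tool [-0.0011 -0.0002  0.0113] | rz now 0.09 alt -179.91 j7 -10.2 jaw -6.91
```

```bash
python3 -m pendant '[[[0,0,0],[-0.0008,0,0.0105],-1],[[0,0,0],[0,0,0],1],[[0,0,0],[0,0,0],1],[[0,0,0],[0,0,0],1],[[0,0,0],[0,0,0],1],[[0,0,0],[0,0,0],1]]' 25;  python3 -m pendant '[[[0,0,0],[0,0,-0.01],1],[[0,0,1],[0,0,-0.02],1],[[0,0,0],[0,0,0],1],[[0,0,0],[0,0,0],1]]'; python3 -c "
from h import *
held();goto(.504,.1294,.066,-8.1)"
```

```text
time: 38.2
position: [0.5142, 0.0868, 0.0387]
tool_rot: [2.35, 2.085, 0.001]
ft_force: [0.1, 1.0, 1.3]
grip_width: 0.572
time: 38.7
position: [0.5134, 0.0867, 0.068]
tool_rot: [-2.367, -2.065, 0.001]
ft_force: [0.2, -0.1, -3.4]
grip_width: 0.571
t 38.7 p [0.5134 0.0867 0.068 ] zax [-0.001  0.    -1.   ] yaw_x 82.2 F [ 0.2 -0.1 -3.4] g 0.571
held tool-x range -35.8 33.8 top z -38.7 min/max z -40.4 -26.7
t 38.75 p [0.5132 0.0867 0.0678] zax [-0.001 -0.    -1.   ] yaw_x 82.19 F [-0.6 -0.7 -3.4] g 0.57
shift tool [ 0.0411 -0.0149  0.0293] | rz now 0.29 alt -179.71 j7 -12.3 jaw -7.81
```

```bash
python3 -m pendant '[[[0,0,0.2],[0.021,-0.0075,0],1],[[0,0,0],[0.021,-0.0074,0],1],[[0,0,0],[0,0,0],1],[[0,0,0],[0,0,0.015],1],[[0,0,0],[0,0,0.008],1],[[0,0,0],[0,0,0.003],1],[[0,0,0],[0,0,0],1],[[0,0,0],[0,0,0],1]]'; python3 -c "
from h import *
goto(.5042,.1304,.066,-8.1)"
```

```text
time: 39.75
position: [0.5054, 0.1303, 0.0429]
tool_rot: [2.372, 2.06, 0.001]
ft_force: [-0.6, -0.6, -3.4]
grip_width: 0.569
t 39.75 p [0.5054 0.1303 0.0429] zax [ 0.001  0.    -1.   ] yaw_x 81.95 F [-0.6 -0.6 -3.4] g 0.569
shift tool [-0.0001 -0.0012  0.0044] | rz now 0.05 alt -179.95 j7 -16.1 jaw -8.05
```

```bash
python3 -m pendant '[[[0,0,0],[0,-0.001,0.0025],1],[[0,0,0],[0,0,0.0015],1],[[0,0,0],[0,0,0.0008],1],[[0,0,0],[0,0,0],1]]'; python3 -c "
from h import *
goto(.5042,.1304,.066,-8.1)"
```

```text
time: 40.25
position: [0.5039, 0.1307, 0.0387]
tool_rot: [-2.371, -2.06, 0.0]
ft_force: [-4.2, -1.2, 5.8]
grip_width: 0.569
t 40.25 p [0.5039 0.1307 0.0387] zax [-0.001  0.001 -1.   ] yaw_x 81.98 F [-4.2 -1.2  5.8] g 0.569
shift tool [-0.0002  0.0003  0.0002] | rz now 0.08 alt -179.92 j7 -15.9 jaw -8.02
```

Down. Release, lift, back off to verify, then fetch B.

```bash
python3 -m pendant '[[[0,0,0],[0,0,-0.001],-0.3],[[0,0,0],[0,0,0],-0.6],[[0,0,0],[0,0,0],-1],[[0,0,0],[0,0,-0.04],-1],[[0,0,0],[0,0,-0.06],-1],[[0,0,0],[-0.05,0,0],-1],[[0,0,0],[-0.04,0,0],-1],[[0,0,0],[0,0,0],-1]]';python3 -m pendant '[[[0,0,0],[0,0,0],-1]]';python3 -c "
from h import *
im=snap('wrist','w19.png'); m=masks(im); print('yel',rect(im,m['yel'],.062,(0,0,560,245)), 'blk',blk(im,.077,(0,0,560,245),40,185))
goto(.559,-.19,.15,-8.2)"
```

```text
time: 41.25
position: [0.4914, 0.0379, 0.1391]
tool_rot: [-2.377, -2.053, -0.002]
ft_force: [1.3, 0.0, 1.2]
grip_width: 0.998
time: 41.38
position: [0.4916, 0.0421, 0.1388]
tool_rot: [-2.371, -2.06, -0.001]
ft_force: [0.6, 0.2, 0.5]
grip_width: 0.999
yel [(0.5041, 0.1294, 69.4, 88.9, -8.2)] blk [(0.5041, 0.1292, 49.3, 68.8, -8.1)]
t 41.42 p [0.4915 0.0426 0.1387] zax [ 0.  0. -1.] yaw_x 82.05 F [-0.4 -0.1 -0.5] g 0.999
shift tool [-0.221   0.099   0.0161] | rz now 0.25 alt -179.75 j7 -15.1 jaw -7.95
```

```bash
python3 -m pendant '[[[0,0,0],[-0.04,0.0165,0],-1],[[0,0,0],[-0.04,0.0165,0],-1],[[0,0,0],[-0.04,0.0165,0],-1],[[0,0,0],[-0.04,0.0165,0],-1],[[0,0,0],[-0.04,0.0165,0],-1],[[0,0,0],[-0.04,0.0165,0],-1],[[0,0,0],[0,0,0],-1],[[0,0,0],[0,0,0],-1]]';python3 -c "
from h import *
im=snap('wrist','w20.png'); b=blk(im,.015,(200,100,350,245),40,185); print(b); x,y,_,_,a=b[0]; goto(x,y,.004,a)"
```

```text
time: 42.42
position: [0.5563, -0.2085, 0.138]
tool_rot: [-2.369, -2.062, 0.001]
ft_force: [-0.6, -0.0, 0.3]
grip_width: 0.997
[(0.5602, -0.1888, 49.1, 68.3, -7.9)]
t 42.48 p [ 0.5564 -0.2079  0.1381] zax [-0.001  0.001 -1.   ] yaw_x 82.13 F [-0.3 -0.1 -0.5] g 0.999
shift tool [0.0193 0.0013 0.1617] | rz now 0.03 alt -179.97 j7 24.9 jaw -7.87
```

View pics/w20.png

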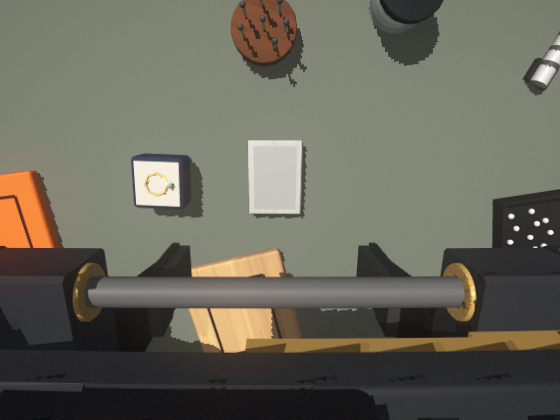

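```bash
python3 -m pendant '[[[0,0,0],[0.0193,0.0013,0],-1],[[0,0,0],[0,0,0],-1],[[0,0,0],[0,0,0.05],-1],[[0,0,0],[0,0,0.05],-1],[[0,0,0],[0,0,0.035],-1],[[0,0,0],[0,0,0.02],-1],[[0,0,0],[0,0,0],-1]]';  python3 -c "
from h import *
goto(.5602,-.1888,.004,-7.9)"
```

```text
time: 43.35
position: [0.5594, -0.1905, -0.017]
tool_rot: [-2.37, -2.06, 0.002]
ft_force: [-0.5, -0.5, 0.5]
grip_width: 1.004
t 43.35 p [ 0.5594 -0.1905 -0.017 ] zax [-0.002  0.    -1.   ] yaw_x 82.02 F [-0.5 -0.5  0.5] g 1.004
shift tool [0.0018 0.0006 0.0065] | rz now -0.08 alt 179.92 j7 29.9 jaw -7.98
```

```bash
python3 -m pendant '[[[0,0,0],[0.0013,0.0005,0.006],-1],[[0,0,0],[0,0,0],1],[[0,0,0],[0,0,0],1],[[0,0,0],[0,0,0],1],[[0,0,0],[0,0,0],1],[[0,0,0],[0,0,0],1]]' 25;python3 -m pendant '[[[0,0,0],[0,0,-0.02],1],[[0,0,0],[0,0,-0.05],1],[[0,0,0],[0,0,-0.05],1],[[0,0,0],[0,0,-0.02],1],[[0,0,0],[0,0,0],1],[[0,0,0],[0,0,0],1]]'
python3 -c "
from h import *
held(); goto(.5042,.1304,.143,-8.1)
im=snap('scene'); print(blk(im,.077,(300,250,360,320),30,150))"
```

```text
time: 44.1
position: [0.5602, -0.1899, -0.0222]
tool_rot: [-2.371, -2.06, 0.0]
ft_force: [-1.2, 0.1, 1.7]
grip_width: 0.57
time: 44.85
position: [0.5593, -0.189, 0.1157]
tool_rot: [-2.369, -2.059, 0.003]
ft_force: [-0.2, 0.6, -4.8]
grip_width: 0.57
t 44.85 p [ 0.5593 -0.189   0.1157] zax [-0.003  0.001 -1.   ] yaw_x 81.99 F [-0.2  0.6 -4.8] g 0.57
held tool-x range -33.6 35.5 top z -37.6 min/max z -39.1 -25.2
t 44.9 p [ 0.5592 -0.1891  0.1155] zax [-0.004  0.001 -1.   ] yaw_x 81.99 F [ 0.3 -0.3 -5.1] g 0.571
shift tool [ 0.3087 -0.099   0.0005] | rz now 0.09 alt -179.91 j7 23.7 jaw -8.01
[(0.5055, 0.1345, 49.1, 74.4, -8.1)]
```

```bash
python3 -m pendant '[[[0,0,0],[0.0387,-0.0166,0],1],[[0,0,0],[0.0387,-0.0166,0],1],[[0,0,0],[0.0387,-0.0166,0],1],[[0,0,0],[0.0387,-0.0166,0],1],[[0,0,0],[0.0387,-0.0166,0],1],[[0,0,0],[0.0387,-0.0166,0],1],[[0,0,0],[0,0,0],1],[[0,0,0],[0,0,0],1]]';python3 -c "
from h import *
im=snap('wrist','w21.png'); print('yel',rect(im,masks(im)['yel'],.062,(0,0,560,195)), 'blk',blk(im,.077,(0,0,560,195),40,185)); goto(.504,.1286,.081,-8.1)"
```

```text
time: 45.95
position: [0.494, 0.0532, 0.1171]
tool_rot: [2.371, 2.06, -0.002]
ft_force: [0.6, -0.3, -4.8]
grip_width: 0.573
yel [(0.5041, 0.129, 69.5, 88.7, -8.1)] blk [(0.5041, 0.1291, 49.4, 68.6, -8.0)]
t 46.0 p [0.4942 0.0525 0.1172] zax [-0.001 -0.001 -1.   ] yaw_x 81.88 F [ 0.6 -0.6 -3.5] g 0.572
shift tool [ 0.0768 -0.001   0.0636] | rz now -0.02 alt 179.98 j7 -14.2 jaw -8.12
```

View pics/w21.png

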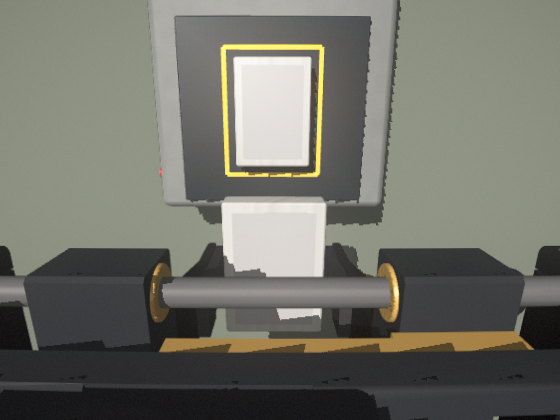

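```bash
python3 -m pendant '[[[0,0,0],[0.0384,-0.0005,0],1],[[0,0,0],[0.0384,-0.0005,0],1],[[0,0,0],[0,0,0],1],[[0,0,0],[0,0,0.03],1],[[0,0,0],[0,0,0.018],1],[[0,0,0],[0,0,0.008],1],[[0,0,0],[0,0,0],1],[[0,0,0],[0,0,0],1]]';python3 -c "
from h import *
goto(.504,.1286,.0825,-8.1)"
```

```text
time: 47.0
position: [0.5049, 0.1301, 0.0625]
tool_rot: [2.371, 2.06, 0.002]
ft_force: [-0.6, 0.6, -3.9]
grip_width: 0.57
t 47.0 p [0.5049 0.1301 0.0625] zax [ 0.001  0.001 -1.   ] yaw_x 81.96 F [-0.6  0.6 -3.9] g 0.57
shift tool [-0.0016 -0.0007  0.0075] | rz now 0.06 alt -179.94 j7 -15.5 jaw -8.04
```

```bash
python3 -m pendant '[[[0,0,0],[-0.0014,-0.0006,0.0045],1],[[0,0,0],[0,0,0.002],1],[[0,0,0],[0,0,0.0008],1],[[0,0,0],[0,0,0],1]]';python3 -c "
from h import *
goto(.504,.1286,.0825,-8.1)"
```

```text
time: 47.5
position: [0.5032, 0.1288, 0.0548]
tool_rot: [-2.371, -2.06, 0.0]
ft_force: [-3.3, -0.7, 2.4]
grip_width: 0.571
t 47.5 p [0.5032 0.1288 0.0548] zax [-0.001  0.    -1.   ] yaw_x 81.97 F [-3.3 -0.7  2.4] g 0.571
shift tool [-0.0001  0.0008 -0.0002] | rz now 0.07 alt -179.93 j7 -14.9 jaw -8.03
```

```bash
python3 -m pendant '[[[0,0,0],[0,0.0006,-0.0005],1],[[0,0,0],[0,0,0],-0.3],[[0,0,0],[0,0,0],-1],[[0,0,0],[0,0,0],-1],[[0,0,0],[0,0,-0.04],-1],[[0,0,0],[0,0,-0.06],-1],[[0,0,0],[-0.05,0,0],-1],[[0,0,0],[-0.04,0,0],-1]]';python3 -m pendant '[[[0,0,0],[0,0,0],-1],[[0,0,0],[0,0,0],-1]]';python3 -c "
from h import *
im=snap('wrist','w22.png'); m=masks(im); print('yel',rect(im,m['yel'],.062,(0,0,560,245)), 'blk',blk(im,.092,(0,0,560,245),40,185))
D=im['range_z']
goto(.524,.279,.16,119.2)"
```

```text
time: 48.5
position: [0.492, 0.0382, 0.1559]
tool_rot: [2.371, 2.06, 0.004]
ft_force: [-0.2, -0.3, 0.0]
grip_width: 0.996
time: 48.75
position: [0.4916, 0.0404, 0.1551]
tool_rot: [-2.371, -2.06, -0.002]
ft_force: [-0.5, -0.1, -0.2]
grip_width: 1.005
yel [(0.5041, 0.1293, 69.4, 88.9, -8.1)] blk [(0.5048, 0.1292, 49.4, 68.3, -8.0)]
t 48.8 p [0.4915 0.0408 0.155 ] zax [ 0.  0. -1.] yaw_x 82.06 F [ 0.1 -0.7 -1. ] g 1.002
shift tool [ 0.2404 -0.0008  0.0226] | rz now 52.86 alt -127.14 j7 -16.1 jaw -7.94
```

View pics/w22.png

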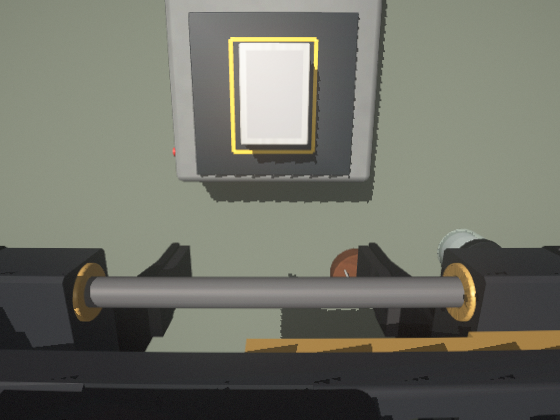

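The pile is good: centre within 1 mm of the outline, square within 0.1°. Next the switch.

```bash
python3 -m pendant '[[[0,0,0],[0.048,0,0],0],[[0,0,0],[0.048,0,0],0],[[0,0,0],[0.048,0,0],0],[[0,0,0],[0.048,0,0],0],[[0,0,0],[0.048,-0.0008,0],0],[[0,0,-10],[0,0,0],0],[[0,0,-10],[0,0,0],0],[[0,0,-10],[0,0,0],0]]';python3 -m pendant '[[[0,0,-10],[0,0,0],0],[[0,0,-10],[0,0,0],0],[[0,0,-10],[0,0,0],0],[[0,0,-10],[0,0,0],0],[[0,0,-10],[0,0,0],0],[[0,0,-10],[0,0,0],0],[[0,0,-10],[0,0,0],0],[[0,0,-10],[0,0,0],0]]';python3 -m pendant '[[[0,0,-10],[0,0,0],0],[[0,0,-7],[0,0,0],0],[[0,0,0],[0,0,0],0],[[0,0,0],[0,0,0],0]]';python3 -c "
from h import *
im=snap('wrist','w23.png'); print(rect(im,masks(im)['red'],.095,(150,100,400,245)));im=snap('top'); print(rect(im,masks(im)['red'],.095,(100,160,150,215)))
goto(.524,.278,.0755,119.2)"
```

```text
time: 49.8
position: [0.5234, 0.2791, 0.154]
tool_rot: [1.746, 2.612, -0.002]
ft_force: [-0.4, 0.5, -0.1]
grip_width: 0.498
time: 50.8
position: [0.5234, 0.279, 0.154]
tool_rot: [0.341, -3.122, 0.001]
ft_force: [0.2, -0.4, 0.3]
grip_width: 0.5
time: 51.3
position: [0.5238, 0.2781, 0.1545]
tool_rot: [0.785, -3.041, 0.0]
ft_force: [0.8, -0.9, 0.6]
grip_width: 0.5
[(0.5195, 0.2743, 15.2, 59.5, -60.7)]
[(0.5161, 0.2743, 15.6, 51.7, -61.0)]
t 51.4 p [0.5239 0.2777 0.1547] zax [-0. -0. -1.] yaw_x -151.06 F [-0.   0.1 -0.9] g 0.501
shift tool [-0.0002  0.0002  0.1067] | rz now -0.26 alt 179.74 j7 94.4 jaw 118.94
```

View pics/w23.png

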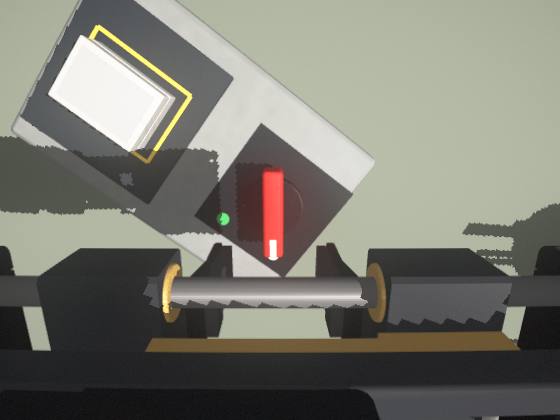

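```bash
python3 -m pendant '[[[0,0,-0.3],[0,0,0.04],0],[[0,0,0],[0,0,0.04],0],[[0,0,0],[0,0,0.018],0],[[0,0,0],[0,0,0.007],0],[[0,0,0],[0,0,0],0],[[0,0,0],[0,0,0],1],[[0,0,0],[0,0,0],1],[[0,0,0],[0,0,0],1]]' 20;python3 -m pendant '[[[0,0,0],[0,0,0],1],[[0,0,0],[0,0,0],1]]'; python3 -c "
from h import *
s=st();print(s['torque'])"
```

```text
time: 52.4
position: [0.5245, 0.2776, 0.0506]
tool_rot: [-0.794, 3.039, 0.001]
ft_force: [-0.0, 0.3, -0.3]
grip_width: 0.245
time: 52.65
position: [0.5245, 0.2772, 0.0504]
tool_rot: [-0.793, 3.039, 0.0]
ft_force: [0.6, -0.8, 2.7]
grip_width: 0.179
t 52.65 p [0.5245 0.2772 0.0504] zax [ 0.001  0.    -1.   ] yaw_x -150.74 F [ 0.6 -0.8  2.7] g 0.179
[-0.07792676  0.06013059  0.02557318]
```

```bash
python3 -m pendant '[[[0,0,7.5],[0,0,0],1],[[0,0,7.5],[0,0,0],1],[[0,0,7.5],[0,0,0],1],[[0,0,7.5],[0,0,0],1],[[0,0,7.5],[0,0,0],1],[[0,0,7.5],[0,0,0],1],[[0,0,7.5],[0,0,0],1],[[0,0,7.5],[0,0,0],1]]'; python3 -m pendant '[[[0,0,7.5],[0,0,0],1],[[0,0,7],[0,0,0],1],[[0,0,0],[0,0,0],1],[[0,0,0],[0,0,0],1]]';python3 -c "
from h import *
s=st();print(s['torque'])"
```

```text
time: 53.65
position: [0.5245, 0.2775, 0.0504]
tool_rot: [0.839, 3.027, 0.001]
ft_force: [1.0, 0.6, 1.7]
grip_width: 0.181
time: 54.15
position: [0.5245, 0.2775, 0.0504]
tool_rot: [1.205, 2.901, 0.001]
ft_force: [-0.0, -0.7, 3.6]
grip_width: 0.184
t 54.15 p [0.5245 0.2775 0.0504] zax [ 0.001  0.001 -1.   ] yaw_x 134.87 F [-0.  -0.7  3.6] g 0.184
[-0.17374211 -0.04224055 -0.16435562]
```

```bash
python3 -m pendant '[[[0,0,0],[0,0,0],0],[[0,0,0],[0,0,0],0],[[0,0,0],[0,0,-0.04],0],[[0,0,0],[0,0,-0.04],0],[[0,0,0],[0,0,0],0],[[0,0,0],[0,0,0],0],[[0,0,0],[0,0,0],0],[[0,0,0],[0,0,0],0]]'; python3 -c "
from h import *
im=snap('wrist','w24.png'); print(rect(im,masks(im)['red'],.095,(150,100,400,245)))
st()"
```

```text
time: 55.15
position: [0.5235, 0.277, 0.1289]
tool_rot: [-1.208, -2.899, 0.003]
ft_force: [0.7, 0.7, -0.4]
grip_width: 0.5
[(0.5164, 0.2864, 15.4, 50.8, 45.3)]
t 55.2 p [0.5237 0.2771 0.1291] zax [-0.001 -0.001 -1.   ] yaw_x 134.77 F [-0.2 -0.4  0.3] g 0.499
```

View pics/w24.png

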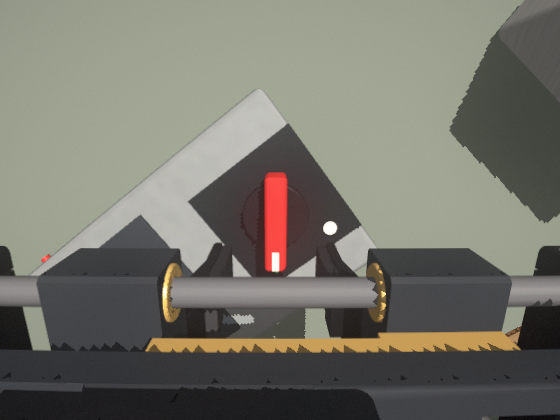

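The bar is at ON: 45.3° by the wrist camera, 44.8° expected. Waiting about 4 s in total.

```bash
python3 -m pendant '[[[0,0,0],[0,0,0],0],[[0,0,0],[0,0,0],0],[[0,0,0],[0,0,0],0],[[0,0,0],[0,0,0],0],[[0,0,0],[0,0,0],0],[[0,0,0],[0,0,0],0],[[0,0,0],[0,0,0],0],[[0,0,0],[0,0,0],0]]'; python3 -m pendant '[[[0,0,0],[0,0,0],0],[[0,0,0],[0,0,0],0],[[0,0,0],[0,0,0],0],[[0,0,0],[0,0,0],0],[[0,0,0],[0,0,0],0],[[0,0,0],[0,0,0],0],[[0,0,0],[0,0,0],0],[[0,0,0],[0,0,0],0]]'; python3 -m pendant '[[[0,0,0],[0,0,0],0],[[0,0,0],[0,0,0],0],[[0,0,0],[0,0,0],0],[[0,0,0],[0,0,0],0],[[0,0,0],[0,0,0],0],[[0,0,0],[0,0,0],0],[[0,0,0],[0,0,0],0],[[0,0,0],[0,0,0],0]]'; python3 -m pendant '[[[0,0,0],[0,0,0.04],0],[[0,0,0],[0,0,0.03],0],[[0,0,0],[0,0,0.01],0],[[0,0,0],[0,0,0],0],[[0,0,0],[0,0,0],1],[[0,0,0],[0,0,0],1],[[0,0,0],[0,0,0],1],[[0,0,0],[0,0,0],1]]' 20; python3 -m pendant '[[[0,0,0],[0,0,0],1]]'
```

```text
time: 56.2
position: [0.5241, 0.2773, 0.13]
tool_rot: [1.208, 2.9, 0.0]
ft_force: [0.1, 0.5, -0.3]
grip_width: 0.498
time: 57.2
position: [0.5241, 0.2774, 0.13]
tool_rot: [1.208, 2.9, 0.0]
ft_force: [0.7, -1.3, 0.4]
grip_width: 0.501
time: 58.2
position: [0.5242, 0.2773, 0.13]
tool_rot: [1.208, 2.9, 0.0]
ft_force: [0.3, 1.0, -0.5]
grip_width: 0.501
time: 59.2
position: [0.5244, 0.2776, 0.0505]
tool_rot: [1.208, 2.9, 0.001]
ft_force: [-0.1, 0.2, 1.1]
grip_width: 0.183
time: 59.32
position: [0.5244, 0.2776, 0.0504]
tool_rot: [1.208, 2.9, 0.001]
ft_force: [-0.5, -0.5, 2.6]
grip_width: 0.182
```

```bash
python3 -m pendant '[[[0,0,-7.5],[0,0,0],1],[[0,0,-7.5],[0,0,0],1],[[0,0,-7.5],[0,0,0],1],[[0,0,-7.5],[0,0,0],1],[[0,0,-7.5],[0,0,0],1],[[0,0,-7.5],[0,0,0],1],[[0,0,-7.5],[0,0,0],1],[[0,0,-7.5],[0,0,0],1]]'; python3 -m pendant '[[[0,0,-7.5],[0,0,0],1],[[0,0,-7],[0,0,0],1],[[0,0,0],[0,0,0],1],[[0,0,0],[0,0,0],0],[[0,0,0],[0,0,0],0],[[0,0,0],[0,0,-0.05],0],[[0,0,0],[0,0,-0.05],-1],[[0,0,0],[0,0,0],-1]]';python3 -m pendant '[[[0,0,0],[0,0,0],-1],[[0,0,0],[0,0,0],-1]]'; python3 -c "
from h import *
im=snap('wrist','w25.png'); print(rect(im,masks(im)['red'],.095,(150,100,400,245)))
goto(.504,.129,.16,-8.1)"
```

```text
time: 60.32
position: [0.5243, 0.2773, 0.0504]
tool_rot: [-0.411, 3.114, 0.0]
ft_force: [0.2, -0.6, 3.5]
grip_width: 0.181
time: 61.32
position: [0.5269, 0.2787, 0.1544]
tool_rot: [-0.791, 3.032, 0.005]
ft_force: [0.0, 0.3, 0.2]
grip_width: 0.641
time: 61.58
position: [0.523, 0.2769, 0.1482]
tool_rot: [0.793, -3.037, 0.002]
ft_force: [0.8, -0.4, 0.8]
grip_width: 0.872
[(0.5177, 0.2735, 15.4, 55.9, -61.2)]
t 61.62 p [0.5232 0.2769 0.1483] zax [-0.002 -0.002 -1.   ] yaw_x -150.73 F [ 0.2 -0.6  0. ] g 0.913
shift tool [ 0.089  -0.1197  0.0161] | rz now -52.63 alt 127.37 j7 94.9 jaw 119.27
```

View pics/w25.png

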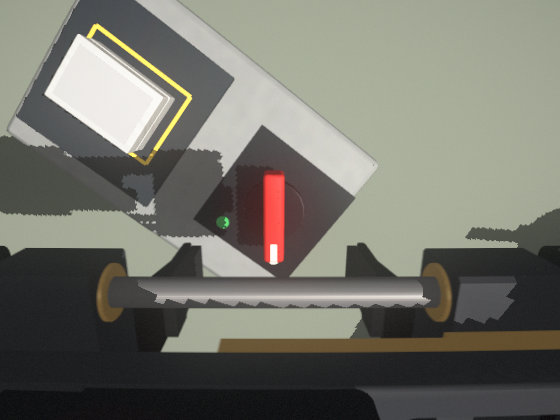

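Switch is OFF again (28.8° against 29.2°). Now transfer the blocks, with the viewing pose first.

```bash
python3 -m pendant '[[[0,0,10],[0,0,0],-1],[[0,0,10],[0,0,0],-1],[[0,0,10],[0,0,0],-1],[[0,0,10],[0,0,0],-1],[[0,0,10],[0,0,0],-1],[[0,0,10],[0,0,0],-1],[[0,0,10],[0,0,0],-1],[[0,0,10],[0,0,0],-1]]'; python3 -m pendant '[[[0,0,10],[0,0,0],-1],[[0,0,10],[0,0,0],-1],[[0,0,10],[0,0,0],-1],[[0,0,10],[0,0,0],-1],[[0,0,7.4],[0,0,0],-1],[[0,0,0],[-0.047,0,0],-1],[[0,0,0],[-0.047,0,0],-1],[[0,0,0],[-0.047,0,0],-1]]'; python3 -m pendant '[[[0,0,0],[-0.047,0,0],-1],[[0,0,0],[-0.047,0,0],-1],[[0,0,0],[0,0,0],-1],[[0,0,0],[0,0,0],-1]]'; python3 -c "
from h import *
im=snap('wrist','w26.png'); b=blk(im,.092,(0,0,560,245),40,185); print('yel',rect(im,masks(im)['yel'],.062,(0,0,560,245)), 'blk',b)
x,y,_,_,a=b[0]; goto(x,y,.081,a)"
```

```text
time: 62.62
position: [0.5235, 0.277, 0.1488]
tool_rot: [-1.354, -2.834, 0.003]
ft_force: [0.2, 0.2, 0.3]
grip_width: 0.998
time: 63.62
position: [0.5034, 0.1361, 0.149]
tool_rot: [2.373, 2.058, -0.003]
ft_force: [-0.2, 0.7, -0.6]
grip_width: 1.001
time: 64.12
position: [0.4906, 0.0453, 0.1496]
tool_rot: [-2.373, -2.058, 0.0]
ft_force: [-0.1, 0.5, 0.1]
grip_width: 0.999
yel [(0.5041, 0.1291, 69.5, 89.3, -8.1)] blk [(0.5047, 0.1291, 49.3, 68.0, -8.1)]
t 64.17 p [0.4907 0.0459 0.1496] zax [-0. -0. -1.] yaw_x 81.96 F [0.3 0.2 0. ] g 1.003
shift tool [0.0844 0.0023 0.0961] | rz now 0.06 alt -179.94 j7 -16.4 jaw -8.04
```

View pics/w26.png

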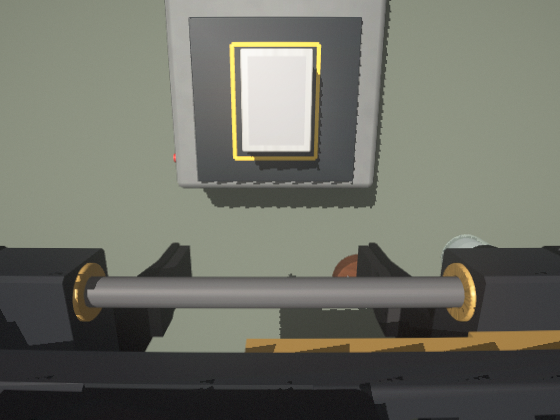

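```bash
python3 -m pendant '[[[0,0,0],[0.042,0.0011,0],-1],[[0,0,0],[0.042,0.0011,0],-1],[[0,0,0],[0,0,0],-1],[[0,0,0],[0,0,0.05],-1],[[0,0,0],[0,0,0.032],-1],[[0,0,0],[0,0,0.005],-1],[[0,0,0],[0,0,0],-1]]';  python3 -c "
from h import *
goto(.5047,.1291,.082,-8.1)"
```

```text
time: 65.05
position: [0.5054, 0.1276, 0.0634]
tool_rot: [2.372, 2.058, -0.0]
ft_force: [-0.3, 0.3, -0.3]
grip_width: 1.0
t 65.05 p [0.5054 0.1276 0.0634] zax [ 0.    -0.001 -1.   ] yaw_x 81.89 F [-0.3  0.3 -0.3] g 1.0
shift tool [ 0.0014 -0.0009  0.0089] | rz now -0.01 alt 179.99 j7 -14.8 jaw -8.11
```

```bash
python3 -m pendant '[[[0,0,0],[0.001,-0.0007,0.008],-1],[[0,0,0],[0,0,0],-1],[[0,0,0],[0,0,0],1],[[0,0,0],[0,0,0],1],[[0,0,0],[0,0,0],1],[[0,0,0],[0,0,0],1],[[0,0,0],[0,0,0],1]]' 25;python3 -m pendant '[[[0,0,0],[0,0,-0.01],1],[[0,0,0],[0,0,-0.03],1],[[0,0,0],[0,0,-0.03],1],[[0,0,0],[0,0,0],1],[[0,0,0],[0,0,0],1]]'
python3 -c "
from h import *
held(); goto(.505,-.329,.15,5.5)"
```

```text
time: 65.92
position: [0.5044, 0.1287, 0.055]
tool_rot: [-2.373, -2.058, -0.0]
ft_force: [-0.1, 0.2, -0.5]
grip_width: 0.57
time: 66.55
position: [0.5034, 0.1286, 0.1239]
tool_rot: [-2.372, -2.058, 0.002]
ft_force: [-0.7, 0.2, -4.5]
grip_width: 0.571
t 66.55 p [0.5034 0.1286 0.1239] zax [-0.002 -0.    -1.   ] yaw_x 81.89 F [-0.7  0.2 -4.5] g 0.571
held tool-x range -33.7 35.5 top z -37.5 min/max z -38.7 -25.8
t 66.6 p [0.5032 0.1284 0.1235] zax [-0.002 -0.001 -1.   ] yaw_x 81.88 F [-0.2 -0.3 -5. ] g 0.569
shift tool [-0.4525  0.0665  0.0014] | rz now -13.62 alt 166.38 j7 -19.2 jaw -8.12
```

```bash
python3 -m pendant '[[[0,0,0],[-0.048,0.006,0],1],[[0,0,0],[-0.048,0.006,0],1],[[0,0,0],[-0.048,0.006,0],1],[[0,0,0],[-0.048,0.006,0],1],[[0,0,0],[-0.048,0.006,0],1],[[0,0,0],[-0.048,0.006,0],1],[[0,0,0],[-0.048,0.006,0],1],[[0,0,0],[-0.048,0.006,0],1]]';python3 -m pendant '[[[0,0,0],[-0.048,0.006,0],1],[[0,0,0],[-0.048,0.006,0],1],[[0,0,0],[-0.047,0.006,0],1],[[0,0,-7],[0,0,0],1],[[0,0,-6.6],[0,0,0],1],[[0,0,0],[0,0,0],1],[[0,0,0],[0,0,0],1]]'
python3 -c "
from h import *
im=snap('wrist','w27.png'); goto(.505,-.329,.15,5.5)"
```

```text
time: 67.6
position: [0.4968, -0.2591, 0.1233]
tool_rot: [-2.371, -2.058, 0.002]
ft_force: [0.0, 0.4, -2.7]
grip_width: 0.575
time: 68.47
position: [0.4949, -0.4019, 0.1239]
tool_rot: [-2.114, -2.322, 0.001]
ft_force: [-0.9, -0.3, -4.6]
grip_width: 0.57
t 68.53 p [ 0.4951 -0.4019  0.1242] zax [-0.001  0.001 -1.   ] yaw_x 95.41 F [ 0.9 -0.5 -4.8] g 0.569
shift tool [0.0717 0.0167 0.0017] | rz now -0.09 alt 179.91 j7 60.3 jaw 5.41
```

View pics/w27.png

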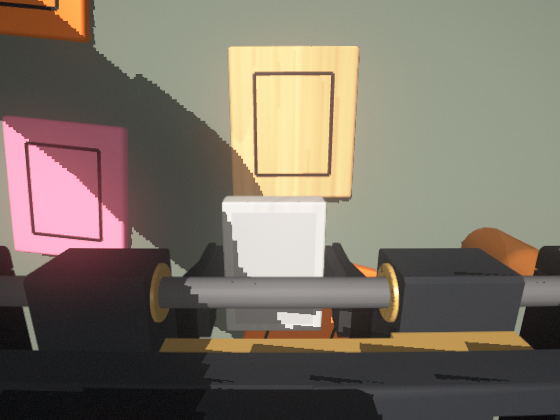

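The natural wood board is ahead, with its outline at (293,124); pink and orange are to the left. I'll measure the outline and board.

```bash
cat >> h.py <<'E'
def board(im,box,wbox):
    hsv=cv2.cvtColor(im['color'],cv2.COLOR_RGB2HSV); V=hsv[:,:,2]
    m=(V<110).astype(np.uint8)*255
    print('outline',rect(im,m,.012,box)); print('board',rect(im,masks(im)['wood'],.012,wbox,300))
E
python3 -c "
from h import *
im=snap('wrist'); board(im,(244,60,342,186),(210,30,380,196))
t=snap('top'); h=cv2.cvtColor(t['color'],cv2.COLOR_RGB2HSV); cv2.imwrite('pics/t27.png',cv2.resize(t['color'][165:245,330:420],(675,600),interpolation=cv2.INTER_CUBIC)[:,:,::-1])
s=snap('scene','s27.png')"
```

```text
outline []
board [(0.5053, -0.3322, 109.6, 127.0, 5.4)]
```

View pics/s27.png

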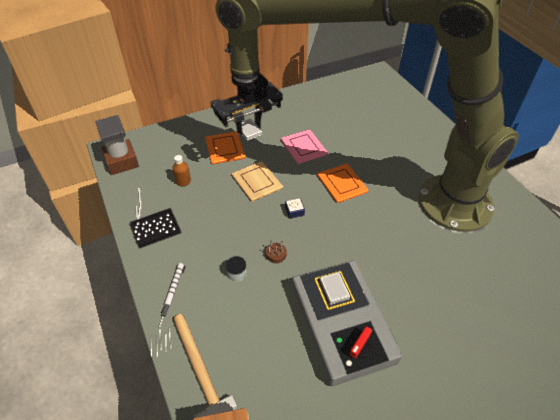

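```bash
python3 -c "
from h import *
im=snap('wrist'); hsv=cv2.cvtColor(im['color'],cv2.COLOR_RGB2HSV); V=hsv[:,:,2].astype(int)
print(V[124,246:262],V[68:80,293],V[172:180,293],V[124,325:340])
m=(V<140).astype(np.uint8)*255; print(rect(im,m,.012,(244,60,342,186)))"
```

```text
[253 253 254 254 254 254 251 184 121 122 229 253 254 253 253 253] [253 253 253 200 119 122 117 250 253 253 253 253] [243 164 115 133 233 253 253 253] [250 249 250 232 130 118 115 224 247 245 244 244 248 251 252]
[(0.506, -0.3336, 68.4, 87.6, 5.5)]
```

```bash
python3 -c "
from h import *
goto(.506,-.3344,.0175,5.5)"; python3 -m pendant '[[[0,0,-0.1],[0.033,0.0085,0],1],[[0,0,0],[0.0330,0.0087,0],1],[[0,0,0],[0,0,0],1],[[0,0,0],[0,0,0.05],1],[[0,0,0],[0,0,0.05],1],[[0,0,0],[0,0,0.025],1],[[0,0,0],[0,0,0],1],[[0,0,0],[0,0,0],1]]'; python3 -c "
from h import *
goto(.506,-.3344,.0175,5.5)"
```

```text
t 68.72 p [ 0.4954 -0.4022  0.1249] zax [-0.  0. -1.] yaw_x 95.46 F [ 0.2 -0.8 -3.6] g 0.57
shift tool [0.0665 0.017  0.1349] | rz now -0.04 alt 179.96 j7 60.4 jaw 5.46
time: 69.72
position: [0.5068, -0.3364, 0.0014]
tool_rot: [2.11, 2.324, 0.0]
ft_force: [0.9, -1.0, -4.7]
grip_width: 0.57
t 69.72 p [ 0.5068 -0.3364  0.0014] zax [ 0.002 -0.002 -1.   ] yaw_x 95.54 F [ 0.9 -1.  -4.7] g 0.57
shift tool [ 0.0021 -0.0006  0.0114] | rz now 0.04 alt -179.96 j7 58.6 jaw 5.54
```

```bash
python3 -m pendant '[[[0,0,0],[0.0015,-0.0005,0.007],1],[[0,0,0],[0,0,0.003],1],[[0,0,0],[0,0,0],1],[[0,0,0],[0,0,0],1]]';python3 -c "
from h import *
goto(.506,-.3344,.0175,5.5)"
```

```text
time: 70.22
position: [0.5055, -0.3336, -0.0099]
tool_rot: [2.111, 2.327, 0.0]
ft_force: [-0.3, 0.2, -4.1]
grip_width: 0.575
t 70.22 p [ 0.5055 -0.3336 -0.0099] zax [ 0. -0. -1.] yaw_x 95.57 F [-0.3  0.2 -4.1] g 0.575
shift tool [-0.0008  0.0005  0.0001] | rz now 0.07 alt -179.93 j7 59.0 jaw 5.57
```

```bash
python3 -m pendant '[[[0,0,0],[-0.0006,0.0004,0.0008],1],[[0,0,0],[0,0,0.0008],1],[[0,0,0],[0,0,0],1]]';python3 -c "
from h import *
goto(.506,-.3344,.0175,5.5)"
```

```text
time: 70.6
position: [0.5055, -0.3336, -0.01]
tool_rot: [-2.109, -2.325, -0.003]
ft_force: [-6.0, 5.3, 10.4]
grip_width: 0.572
t 70.6 p [ 0.5055 -0.3336 -0.01  ] zax [-0.001  0.003 -1.   ] yaw_x 95.57 F [-6.   5.3 10.4] g 0.572
shift tool [-0.0009  0.0005  0.    ] | rz now 0.07 alt -179.93 j7 59.1 jaw 5.57
```

```bash
python3 -m pendant '[[[0,0,0],[0,0,-0.001],1],[[0,0,0],[0,0,0],-0.3],[[0,0,0],[0,0,0],-1],[[0,0,0],[0,0,0],-1],[[0,0,0],[0,0,-0.05],-1],[[0,0,0],[0,0,-0.06],-1],[[0,0,0],[-0.03,0,-0.04],-1],[[0,0,0],[-0.03,0,0],-1]]';python3 -m pendant '[[[0,0,0],[0,0,0],-1],[[0,0,0],[0,0,0],-1]]';python3 -c "
from h import *
im=snap('wrist','w28.png'); h=cv2.cvtColor(im['color'],cv2.COLOR_RGB2HSV)
m=(h[:,:,2]<140).astype(np.uint8)*255
print('blk',blk(im,.027,(150,20,400,245),45,185)); print('board',rect(im,masks(im)['wood'],.012,(150,20,400,245),300)); print(m.shape)
goto(.504,.129,.13,-8)"
```

```text
time: 71.6
position: [0.5142, -0.396, 0.1438]
tool_rot: [2.104, 2.323, 0.003]
ft_force: [-0.7, 0.6, -0.2]
grip_width: 0.999
time: 71.85
position: [0.5115, -0.3931, 0.1386]
tool_rot: [-2.11, -2.326, -0.001]
ft_force: [0.2, -0.1, -0.8]
grip_width: 0.999
blk [(0.5063, -0.3335, 49.4, 68.6, 5.6)]
board [(0.5057, -0.3331, 109.7, 128.6, 5.6)]
(420, 560)
t 71.9 p [ 0.5117 -0.3926  0.1386] zax [-0.001  0.001 -1.   ] yaw_x 95.62 F [ 0.3 -0.4 -0.5] g 1.0
shift tool [0.5198 0.0434 0.0369] | rz now 13.62 alt -166.38 j7 58.9 jaw 5.62
```

View pics/w28.png

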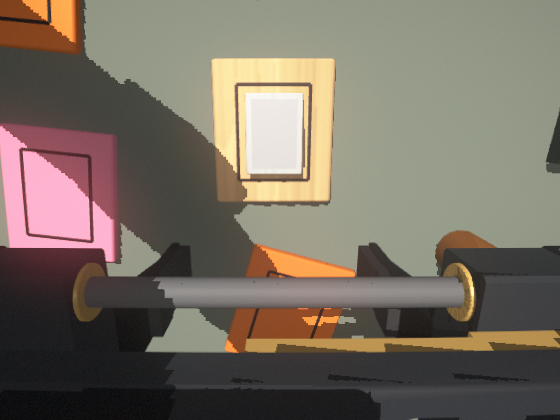

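Block B is on the board within 0.7 mm and square. Fetching block A.

```bash
python3 -m pendant '[[[0,0,0],[0.0484,0.0024,0],-1],[[0,0,0],[0.0484,0.0024,0],-1],[[0,0,0],[0.0484,0.0024,0],-1],[[0,0,0],[0.0484,0.0024,0],-1],[[0,0,0],[0.0484,0.0024,0],-1],[[0,0,0],[0.0484,0.0024,0],-1],[[0,0,0],[0.0484,0.0024,0],-1],[[0,0,0],[0.0484,0.0024,0],-1]]';python3 -m pendant '[[[0,0,0],[0.0484,0.0024,0],-1],[[0,0,7],[0,0,0],-1],[[0,0,6.6],[0,0,0],-1],[[0,0,0],[0,0,0],-1],[[0,0,0],[0,0,0],-1]]';python3 -c "
from h import *
im=snap('wrist','w29.png'); b=blk(im,.077,(0,0,560,245),40,185); print('yel',rect(im,masks(im)['yel'],.062,(0,0,560,245)), 'blk',b)
x,y,_,_,a=b[0]; goto(x,y,.067,a)"
```

```text
time: 72.9
position: [0.4923, -0.0036, 0.1391]
tool_rot: [-2.107, -2.328, -0.002]
ft_force: [-0.1, -0.2, -0.3]
grip_width: 0.999
time: 73.53
position: [0.4905, 0.0421, 0.1392]
tool_rot: [-2.368, -2.063, 0.0]
ft_force: [-0.0, -0.2, 0.0]
grip_width: 1.0
yel [(0.5041, 0.1293, 69.6, 89.0, -7.9)] blk [(0.5041, 0.1293, 49.3, 68.2, -7.9)]
t 73.58 p [0.4906 0.042  0.1392] zax [-0.  0. -1.] yaw_x 82.08 F [-0.1 -0.5  0.4] g 1.001
shift tool [0.0883 0.0014 0.0998] | rz now -0.02 alt 179.98 j7 -15.2 jaw -7.92
```

```bash
python3 -m pendant '[[[0,0,0],[0.044,0.0005,0],-1],[[0,0,0],[0.044,0.0003,0],-1],[[0,0,0],[0,0,0],-1],[[0,0,0],[0,0,0.05],-1],[[0,0,0],[0,0,0.035],-1],[[0,0,0],[0,0,0.006],-1],[[0,0,0],[0,0,0],-1]]';  python3 -c "
from h import *
goto(.5041,.1293,.067,-7.9)"
```

```text
time: 74.45
position: [0.5044, 0.1282, 0.049]
tool_rot: [2.372, 2.06, 0.001]
ft_force: [-0.4, 0.5, 0.3]
grip_width: 1.0
t 74.45 p [0.5044 0.1282 0.049 ] zax [ 0.001 -0.    -1.   ] yaw_x 81.94 F [-0.4  0.5  0.3] g 1.0
shift tool [ 0.001  -0.0005  0.0095] | rz now -0.16 alt 179.84 j7 -15.1 jaw -8.06
```

```bash
python3 -m pendant '[[[0,0,-0.1],[0.0008,-0.0003,0.0092],-1],[[0,0,0],[0,0,0],-1],[[0,0,0],[0,0,0],1],[[0,0,0],[0,0,0],1],[[0,0,0],[0,0,0],1],[[0,0,0],[0,0,0],1],[[0,0,0],[0,0,0],1]]' 25;python3 -m pendant '[[[0,0,0],[0,0,-0.02],1],[[0,0,0],[0,0,-0.03],1],[[0,0,0],[0,0,-0.035],1],[[0,0,0],[0,0,0],1],[[0,0,0],[0,0,0],1]]'
python3 -c "
from h import *
held(); goto(.499,-.404,.15,5.6)"
```

```text
time: 75.32
position: [0.5038, 0.1296, 0.0392]
tool_rot: [2.37, 2.062, 0.0]
ft_force: [0.4, 0.3, 0.4]
grip_width: 0.574
time: 75.95
position: [0.5026, 0.1295, 0.1228]
tool_rot: [-2.369, -2.062, 0.003]
ft_force: [-0.1, -0.3, -3.7]
grip_width: 0.569
t 75.95 p [0.5026 0.1295 0.1228] zax [-0.002 -0.001 -1.   ] yaw_x 82.08 F [-0.1 -0.3 -3.7] g 0.569
held tool-x range -35.0 34.7 top z -38.2 min/max z -40.0 -26.4
t 76.0 p [0.5023 0.1293 0.1224] zax [-0.003 -0.001 -1.   ] yaw_x 82.08 F [-0.3  0.8 -3.2] g 0.574
shift tool [-0.5286  0.0702  0.0006] | rz now -13.52 alt 166.48 j7 -19.9 jaw -7.92
```

```bash
python3 -m pendant '[[[0,0,0],[-0.048,0.0064,0],1],[[0,0,0],[-0.048,0.0064,0],1],[[0,0,0],[-0.048,0.0064,0],1],[[0,0,0],[-0.048,0.0064,0],1],[[0,0,0],[-0.048,0.0064,0],1],[[0,0,0],[-0.048,0.0064,0],1],[[0,0,0],[-0.048,0.0064,0],1],[[0,0,0],[-0.048,0.0064,0],1]]';python3 -m pendant '[[[0,0,0],[-0.048,0.0064,0],1],[[0,0,0],[-0.048,0.0064,0],1],[[0,0,0],[-0.048,0.0064,0],1],[[0,0,-7],[0,0,0],1],[[0,0,-6.6],[0,0,0],1],[[0,0,0],[0,0,0],1],[[0,0,0],[0,0,0],1]]'
python3 -c "
from h import *
im=snap('wrist','w30.png');print('blk',blk(im,.027,(150,20,400,195),45,185)); print('board',rect(im,masks(im)['wood'],.012,(150,20,400,196),300)); goto(.5063,-.3335,.0325,5.6)"
```

```text
time: 77.0
position: [0.5005, -0.2586, 0.1224]
tool_rot: [-2.368, -2.062, 0.002]
ft_force: [1.1, -0.3, -3.4]
grip_width: 0.57
time: 77.88
position: [0.5003, -0.4025, 0.123]
tool_rot: [-2.11, -2.326, 0.001]
ft_force: [0.4, -0.1, -3.9]
grip_width: 0.57
blk [(0.5063, -0.3336, 49.4, 68.3, 5.6)]
board [(0.5055, -0.3327, 109.5, 127.4, 5.6)]
t 77.92 p [ 0.5005 -0.4026  0.1233] zax [-0.001  0.001 -1.   ] yaw_x 95.6 F [-0.2 -0.3 -3.2] g 0.569
shift tool [0.0681 0.0127 0.1184] | rz now 0.0 alt -180.0 j7 60.0 jaw 5.6
```

View pics/w30.png

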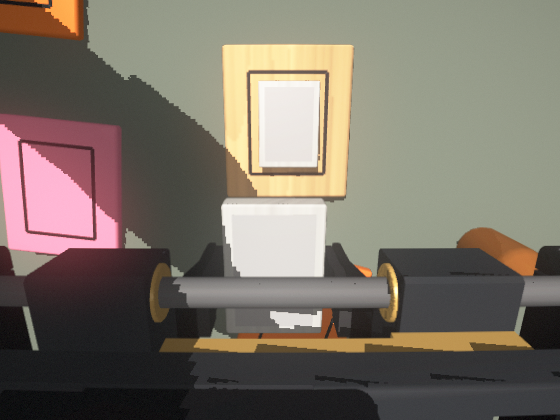

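```bash
python3 -m pendant '[[[0,0,0],[0.0343,0.006,0],1],[[0,0,0],[0.0343,0.006,0],1],[[0,0,0],[0,0,0],1],[[0,0,0],[0,0,0.05],1],[[0,0,0],[0,0,0.04],1],[[0,0,0],[0,0,0.02],1],[[0,0,0],[0,0,0],1],[[0,0,0],[0,0,0],1]]'; python3 -c "
from h import *
goto(.5057,-.333,.0317,5.6)"
```

```text
time: 78.92
position: [0.5069, -0.3349, 0.0158]
tool_rot: [2.107, 2.326, 0.001]
ft_force: [0.5, 0.4, -2.9]
grip_width: 0.575
t 78.92 p [ 0.5069 -0.3349  0.0158] zax [ 0.002 -0.002 -1.   ] yaw_x 95.65 F [ 0.5  0.4 -2.9] g 0.575
shift tool [ 0.002  -0.001   0.0116] | rz now 0.05 alt -179.95 j7 57.5 jaw 5.65
```

```bash
python3 -m pendant '[[[0,0,0],[0.001,-0.0006,0.007],1],[[0,0,0],[0,0,0.0025],1],[[0,0,0],[0,0,0],1],[[0,0,0],[0,0,0],1]]';python3 -c "
from h import *
goto(.5057,-.333,.0317,5.6)"
```

```text
time: 79.42
position: [0.5052, -0.3327, 0.0048]
tool_rot: [2.109, 2.329, 0.0]
ft_force: [0.2, 0.1, -3.2]
grip_width: 0.57
t 79.42 p [ 0.5052 -0.3327  0.0048] zax [ 0. -0. -1.] yaw_x 95.67 F [ 0.2  0.1 -3.2] g 0.57
shift tool [-0.0003  0.0004  0.0006] | rz now 0.07 alt -179.93 j7 57.8 jaw 5.67
```

```bash
python3 -m pendant '[[[0,0,0],[-0.0003,0.0004,0],1],[[0,0,0],[0,0,0.0007],1],[[0,0,0],[0,0,0.0004],1],[[0,0,0],[0,0,0],1]]';python3 -c "
from h import *
goto(.5057,-.333,.0317,5.6)"
```

```text
time: 79.92
position: [0.5058, -0.3331, 0.0042]
tool_rot: [2.109, 2.328, 0.001]
ft_force: [-1.7, 2.1, 5.2]
grip_width: 0.571
t 79.92 p [ 0.5058 -0.3331  0.0042] zax [ 0.001  0.    -1.   ] yaw_x 95.67 F [-1.7  2.1  5.2] g 0.571
shift tool [ 0.0001 -0.0001  0.    ] | rz now 0.07 alt -179.93 j7 57.9 jaw 5.67
```

```bash
python3 -m pendant '[[[0,0,0],[0,0,-0.0006],1],[[0,0,0],[0,0,0],-0.3],[[0,0,0],[0,0,0],-1],[[0,0,0],[0,0,0],-1],[[0,0,0],[0,0,-0.05],-1],[[0,0,0],[0,0,-0.06],-1],[[0,0,0],[-0.03,0,-0.04],-1],[[0,0,0],[-0.03,0,0],-1]]';python3 -m pendant '[[[0,0,0],[-0.03,0,0],-1],[[0,0,0],[0,0,0],-1],[[0,0,0],[0,0,0],-1]]';python3 -c "
from h import *
im=snap('wrist','w31.png')
print('blk',blk(im,.042,(150,10,400,245),45,185)); print('board',rect(im,masks(im)['wood'],.012,(150,10,400,245),300)); st()
im=snap('scene','s31.png');cv2.imwrite('pics/s31c.png',cv2.resize(im['color'][140:290,200:350],(600,600),interpolation=cv2.INTER_CUBIC)[:,:,::-1])"
```

```text
time: 80.92
position: [0.5139, -0.3946, 0.1585]
tool_rot: [2.102, 2.325, 0.003]
ft_force: [-0.2, -0.4, -0.5]
grip_width: 0.997
time: 81.3
position: [0.5144, -0.4218, 0.1538]
tool_rot: [-2.108, -2.328, -0.001]
ft_force: [-0.9, 0.8, 0.9]
grip_width: 0.995
blk [(0.5064, -0.3331, 49.5, 68.8, 5.6)]
board [(0.5485, -0.4634, 24.0, 109.1, 79.6), (0.5056, -0.3334, 109.6, 128.2, 5.7)]
t 81.35 p [ 0.5147 -0.4213  0.1538] zax [-0.     0.001 -1.   ] yaw_x 95.72 F [ 0.2 -0.5 -0.5] g 0.999
```

View pics/w31.png

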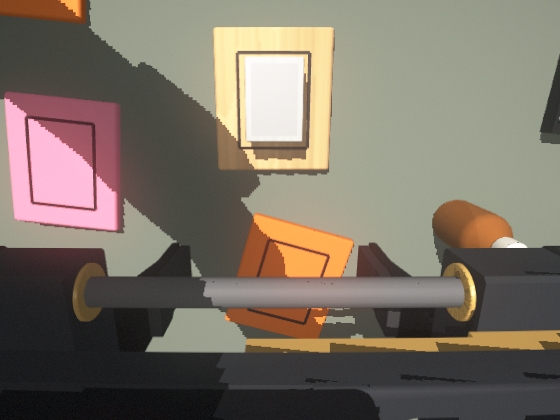

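View pics/s31.png

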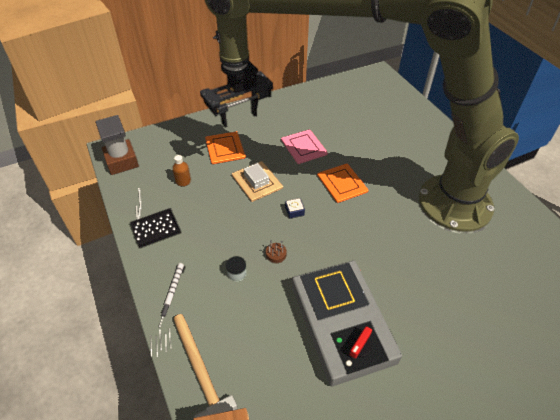

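View pics/s31c.png

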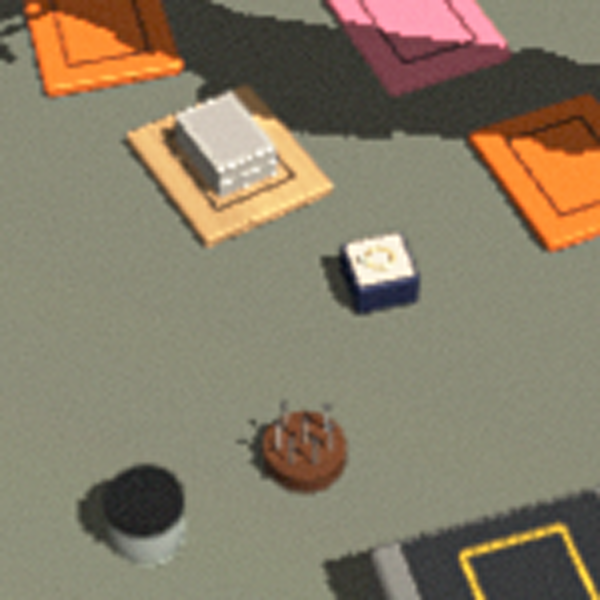

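The pile on the board is square and the switch bar points to the white dot. The jar (236,268), bur stand (276,252) and ring box (295,207) are at their original pixels. No other block is visible. Handing in.

```bash
python3 -c "
from h import *
print(order.close_job()); st()"
```

```text
the job is handed in; nothing more can be done
None
the job is handed in; nothing more can be done
```

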